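# Seat the hung-up gear on its key and fit the fallen spacer sleeve

## Robot

A 6-joint arm with a two-finger parallel gripper is mounted at the origin on the work surface. World frame = base frame: x ahead of the robot, y to its left, z up, the work surface at z = 0. Lengths are in mm, angles in rad, forces in N, time in s.
With the tool pointing down it reaches from about 300 to 825 mm from the base axis. Payload 5.4 kg.
Tool frame: the origin (TCP) lies at the very end of the fingers, on their centre line; the grasp point (between the pads) lies 19 mm behind it; y points along the fingers, z is the direction in which the jaws open and shut, and the axes are right-handed (so a half turn about y gives the same grasp; the last joint's range is limited). The gripper opens to 92 mm and grips with 3 to 60 N. Pads are 20 mm wide; open, the fingers measure 128 mm over their backs; the gripper's body (75 mm by 189 mm) begins 69 mm behind the grasp point.
Start: joints at [-1.343, 0.158, 1.597, -0, 1.386, -0.21], TCP at [243.745, -520.763, 214.601] pointing down, gripper open.
Joint ranges: [-2.91, 2.91], [-0.94, 2.29], [0.18, 2.7], [-1.29, 4.43], [0.17, 2.64], [-3, 3]. Speed limits (rad/s): [2.57, 2.57, 3.14, 3.14, 3.14, 3.14].

## Interface

Orientations are given as [roll, pitch, yaw] about the fixed x, y, z axes, in that order (R = Rz(yaw) Ry(pitch) Rx(roll)).
In Python, from rig import env gives the robot as it stands.
- The arm moves only by the tool carry_out, never from a script. Its argument "moves" is one flat list of numbers, 5 for each row, row after row: the closure, from 0 (fully open) to 1 (shut), then the shift along the world's x, y, z in m, then the turn about the world's z in rad. A call has 1 to 5 rows; each row is the pose to reach, as a shift and turn from the pose commanded when the call began; what a row does not reach only later rows make up. A row lasts 1/10 s, in which the tool goes at most 50 mm and 8.59 degrees, less where a joint would pass 70% of its speed; a pose out of reach is approached as far as the arm can. A call with a gripper value outside its range is refused whole. The fingers move at their own pace and stop on an object; the grip force is fixed at half the most. Time passes only in rows, so rows that repeat a pose let the fingers close. It gives the time, the measured TCP pose, the force and the opening at its end, in the units of the state.
- env.read_state(): the state, without advancing time (a new reading comes with each control period).
- env.grab_frame(name): name is "side" or "top"; returns the picture (400x640x3 uint8, blue, green, red); there is no depth.
- env.get_calibration(name): a dict with "fx", "fy", "cx", "cy" (pixels), "rvec" (rotation vector, rad) and "tvec" (3), from world to camera coordinates, as OpenCV has them. Camera axes: x right, y down, z forward; pixel columns grow to the right and rows downward; lengths in mm; the calibration is good to about 2 mm. A picture is of the moment at which its call begins. get_calibration takes no time and is no camera call.
- env.finish_job(): hands the job in, once; it reports no verdict.
Trained networks look in the newest picture that a camera, given by its name, has taken for a name from the list of things; names that differ only in an ending like _2 or _b are one class to them, and where a whole thing is asked for, a point or a joint stands for the part that bears it (a point fixed in the world has none). Each returns a list of dicts, best first, with "score" (0 to 1); they miss things now and then, are a little off and sometimes report something else, mostly with a low value. They report only what shows in the picture. A call takes as long as a camera call. They do not tell look-alikes from the thing itself.
- env.find_in(camera, query): "box" ([left, top, right, bottom] in pixels, round what is visible of it).
- env.regions_of(camera, query): "mask" (400x640 bool, what is visible of it) and "box" ([left, top, right, bottom] in pixels, round what is visible of it).
- env.landmark_of(camera, query): "position" ([column, row] in pixels: a listed point, or the origin of a listed thing).
The state is a dict: "time_s": time; "qpos": joint angles; "dq": joint speeds; "effort": joint torques, N m; "position": TCP position; "orientation": TCP orientation; "force": force on the tool from outside, world axes, zero at the start; "wrist_torque": the same for the moment, N m; "gripper_width": opening from 0.0 (shut) to 1.0 (fully open).
Only numpy, scipy, OpenCV 4.12 (cv2) and the standard library are available. Lean on these libraries where they do the work, as an engineer would, in place of code of your own. Each camera call takes 0.05 s, during which the arm holds its last target.

## Task

The gear on the upright shaft is hung up on top of the shaft's key: turn it on the shaft until its keyway drops over the key and the gear sits fully home on the shaft's shoulder. Then pick up the flanged spacer sleeve that has fallen over on the bench, right it with its wide collar down, and lower it over the shaft in the gripper, without letting it drop, until the collar rests flat on the gear's hub. Leave the other parts on the bench where they are.

Things in the scene. Friction and masses are not known exactly. Their poses are not given: they have to be found in the camera images.
- stand: Blue build stand fixed to the bench, a pinion shaft clamped upright in it; the shaft cannot turn. Origin: on the shaft's axis at bench height; z up; x points to the side where the key is. Round base 140 mm across, 12 mm thick; pot 92 mm across up to 38 mm; small clamp screw out to 56 mm towards +y at 26 mm height.
- shoulder (a point): Centre of the shoulder, 58 mm over the bench: the top of the 60 mm toothed pinion that is part of the shaft, on which the gear must sit. Axes as the stand's.
- key_top (a point): Middle of the key's upper end, 92 mm over the bench, 17 mm from the axis towards the stand's +x. The brass-coloured key is 10 mm wide, stands 4.5 mm out of the shaft and runs from the shoulder up to here; its empty slot goes on up to the shaft's end, where it is seen from above.
- shaft_end (a point): Centre of the shaft's upper end, 162 mm over the bench. The shaft is 34 mm in diameter; its top 5 mm taper to 27 mm. Axes as the stand's.
- gear: Loose steel gear, 0.6 to 1 kg, already over the shaft. Origin: centre of its underside; z up along the bore; x points to the keyway. Toothed rim 92 mm across, 0 to 18 mm high; hub 56 mm across up to 48 mm, held from above across its top 28 mm; bore 36 mm. Starts hung on the key, underside about 92 mm over the bench, a little tilted, keyway 0.6 rad to half a turn away from the key.
- keyway (a point): In the hub's top face, 20 mm from the bore's axis: the keyway, a notch 13 mm wide and 5 mm deep along the whole bore, seen from above. When the gear's x is within 0.07 rad of the stand's x the gear can go down 34 mm over the key, until its underside is 58 mm over the bench; let go there, it falls by itself.
- sleeve: Loose brass-coloured spacer sleeve, 0.37 to 0.63 kg: tube 60 mm long, 50 mm across, bore 38 mm, with a collar 60 mm across and 10 mm thick at one end. Origin: centre of the collar's outer face; z along the tube to the plain end; centre of mass 26 mm along z. Starts on its side, z about level (dips 0.1 rad), plain end roughly towards the robot, origin 30 mm over the bench.
- sleeve_end (a point): Centre of the sleeve's plain end, 60 mm from its origin along its z. Fitted, the sleeve's origin is 106 mm over the bench, z up, and this end is 4 mm above the shaft's end.
- bin: Bystander: blue open parts bin with bearing rings in it, 160 x 100 x 70 mm, long along its x. Origin: centre of its underside.
- layshaft: Bystander: steel pinion shaft standing upright on its 72 mm gear, 134 mm tall. Origin: centre of its underside.
- wrench: Bystander: wrench lying flat, 180 mm long along its x, 10 mm high. Origin: its middle, on the underside.
Not all that is in view belongs to the job. Of the things shaped like the sleeve, the brass one is meant. What is shaped like the gear but turquoise is not meant.

How it is judged (in metres and radians):
On the way, in this order (a step that is already met when the one before it is completed fails the run):
1. the gear's keyway has dropped over the key and the gear sits home on the shoulder (z of gear in the frame of stand between 0.055 and 0.061 m and horizontal distance between gear and stand below 0.004 m and angle between the z axis of gear and the z axis of stand, either way round below 0.06 rad), for 0.3 s.
2. the sleeve, upright on the shaft with its collar down, is lowered in the fingers to within 8 mm of the gear's hub (z of sleeve in the frame of stand below 0.114 m and horizontal distance between sleeve and stand below 0.005 m and angle between sleeve's own z axis and vertical below 0.12 rad and contact force between the fingers and sleeve above 0.5 N), for 0.05 s.
At the end, for the whole second after the job is handed in: The gear sits over the key home on the shoulder (height within 3 mm, 4 mm of the axis, tilt under 0.06 rad); the sleeve stands collar down on its hub round the shaft (height within 3 mm, 5 mm of the axis, tilt under 0.06 rad); both at rest and released (all of step 1 and z of sleeve in the frame of stand between 0.103 and 0.109 m and horizontal distance between sleeve and stand below 0.005 m and angle between sleeve's own z axis and vertical below 0.06 rad and linear speed of each of gear, sleeve below 0.02 m/s); the robot touches nothing.
It fails at once if the bin, the standing shaft or the wrench is shifted by more than 30 mm (distance of any of bin, layshaft, wrench from where it was at the start of the episode above 0.03 m).
It fails at once if the standing shaft is knocked over (angle between layshaft's own z axis and vertical above 0.5 rad).
It also fails if it takes over 67 s, if anything falls off the work surface, if the arm or the gripper's body presses on something with over 40 N, if the wrist force passes 120 N, or if a joint passes its speed limit or range.

## Working session

There is one attempt and no reset: what is moved stays moved. The work goes in short steps, Python scripts to look and compute and a tool call to move; the robot and the scene stay as the last step left them, time stands still between calls to the robot, and variables do not carry over. Pictures are saved under pics/ and viewed, and the job is handed in when it is done.

Besides the shell and the picture viewer there is one more tool, called as a command line: name --argument value ..., lists and objects as JSON in quotes. carry_out: Moves the arm, as the interface text tells. Its arguments: {"type":"object","properties":{"moves":{"type":"array","items":{"type":"number"}}},"required":["moves"]}

```bash
ls; mkdir -p pics; python3 - <<'E'
from rig import env
import cv2
for n in ("side","top"):
    cv2.imwrite(f"pics/{n}0.png",env.grab_frame(n)); print(n,env.get_calibration(n))
print(env.read_state())
E
```

```text
pics
side {'fx': 466.89559176872126, 'fy': 466.89559176872126, 'cx': 326.11054926530755, 'cy': 192.87623312236744, 'rvec': array([ 2.14595975, -0.02527378,  0.0462491 ]), 'tvec': array([-601.21502299,   91.14175988, 1177.61723428])}
top {'fx': 449.97633119107576, 'fy': 449.97633119107576, 'cx': 318.57583555832565, 'cy': 188.19771399214557, 'rvec': array([ 2.09322498, -2.14879475,  0.14898275]), 'tvec': array([  48.72322929,  624.54640607, 1243.19155822])}
{'time_s': 0.1, 'qpos': array([-1.34312581e+00,  1.58959438e-01,  1.59809064e+00,  1.25288577e-06,
        1.38619893e+00, -2.10115903e-01]), 'dq': array([ 0.00019301, -0.00161665, -0.00166382, -0.00066601,  0.00091677,
        0.00110055]), 'effort': array([ 1.51158958e-03, -3.86499417e+01, -3.22962105e+01,  7.03485170e-02,
        3.38826282e-02, -4.52647430e-05]), 'position': array([ 243.60723182, -520.23016401,  213.74016352]), 'orientation': array([-1.57241599e+00,  3.46674697e-04, -2.70380675e+00]), 'force': array([-1.14624439, -0.14584109, -0.56948859]), 'wrist_torque': array([ 0.01338278, -0.00119339, -0.02191868]), 'gripper_width': 1.003563678219535}
```

View pics/side0.png

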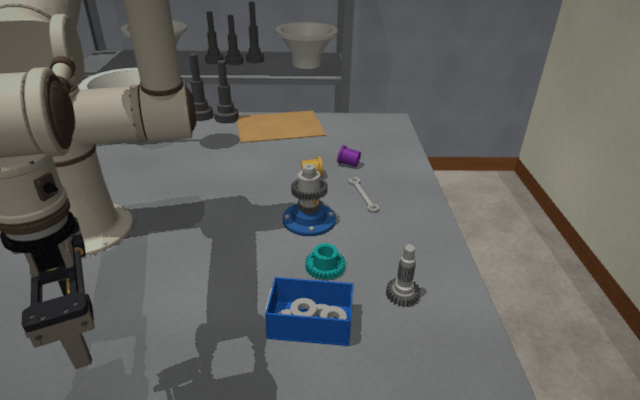

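View pics/top0.png

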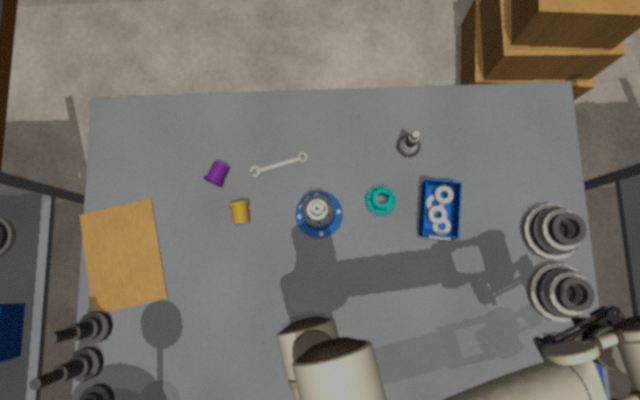

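```bash
cat > h.py <<'E'
from rig import env
import cv2, numpy as np
from scipy.optimize import least_squares
C={n:env.get_calibration(n) for n in("side","top")}
def KM(n):
    c=C[n]; return np.array([[c['fx'],0,c['cx']],[0,c['fy'],c['cy']],[0,0,1.]])
def P(n):
    R=cv2.Rodrigues(C[n]['rvec'])[0]; return KM(n)@np.c_[R,C[n]['tvec']]
def tri(a,b): # side px, top px
    X=cv2.triangulatePoints(P("side"),P("top"),np.array(a,float).reshape(2,1),np.array(b,float).reshape(2,1))[:,0]
    X=X[:3]/X[3]; return X, np.r_[proj("side",X)-a,proj("top",X)-b]
def proj(n,X):
    p=P(n)@np.r_[X,1]; return p[:2]/p[2]
def onz(n,px,z):
    M=P(n); A=M[:,[0,1]]; 
    H=np.c_[M[:,0],M[:,1],M[:,2]*z+M[:,3]]; q=np.linalg.solve(H,np.r_[px,1]); return q[:2]/q[2]
def crop(n,c,r,s,name,img=None):
    im=env.grab_frame(n) if img is None else img
    x,y=map(int,c); k=im[max(0,y-r):y+r,max(0,x-r):x+r]
    cv2.imwrite(name,cv2.resize(k,None,fx=s,fy=s,interpolation=cv2.INTER_CUBIC)); return im
E
python3 - <<'E'
from h import *
for q in["shaft_end","key_top","keyway","gear","stand","shoulder","sleeve","sleeve_end","layshaft","bin","wrench"]:
    for n in("side","top"):
        print(q,n,[(np.round(d['position'],1).tolist(),round(d['score'],2)) for d in env.landmark_of(n,q)][:4])
im=crop("top",(318,210),30,10,"pics/tg.png"); crop("top",(235,195),40,7,"pics/ts.png",im)
im=crop("side",(309,195),40,9,"pics/sg.png");crop("side",(330,165),35,9,"pics/ss.png",im)
print(env.read_state()['time_s'])
E
```

```text
shaft_end side [([307.7, 161.4], 0.6)]
shaft_end top []
key_top side [([312.0, 190.5], 0.88)]
key_top top [([317.5, 207.6], 0.74)]
keyway side [([308.1, 179.3], 0.87), ([328.8, 257.9], 0.68)]
keyway top [([325.2, 208.6], 0.67), ([387.5, 191.9], 0.67)]
gear side [([306.3, 191.4], 0.92), ([325.1, 270.1], 0.62)]
gear top [([379.0, 201.9], 0.79)]
stand side [([309.3, 219.8], 0.74)]
stand top []
shoulder side [([309.2, 202.7], 0.84)]
shoulder top [([315.1, 212.2], 0.97)]
sleeve side [([320.3, 166.8], 0.64), ([339.5, 153.1], 0.61), ([400.6, 297.6], 0.48)]
sleeve top [([237.2, 200.9], 0.69), ([212.0, 182.8], 0.67)]
sleeve_end side [([358.4, 157.0], 0.93), ([304.2, 171.7], 0.63)]
sleeve_end top [([241.2, 221.0], 0.58), ([317.3, 214.6], 0.53)]
layshaft side [([401.1, 298.1], 0.84)]
layshaft top [([407.4, 147.7], 0.71)]
bin side []
bin top [([438.7, 209.3], 0.6)]
wrench side []
wrench top [([238.4, 223.1], 0.53), ([280.6, 165.4], 0.52)]
1.3
```

```bash
python3 -c "
import cv2,numpy as np
f=[cv2.resize(cv2.imread('pics/'+n),(400,300)) if 0 else cv2.resize(cv2.imread('pics/'+n),(400,300)) for n in('tg.png','ts.png','sg.png','ss.png')]
cv2.imwrite('pics/m1.png',np.vstack([np.hstack(f[:2]),np.hstack(f[2:])]))"
```

```text
(no output)
```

View pics/m1.png

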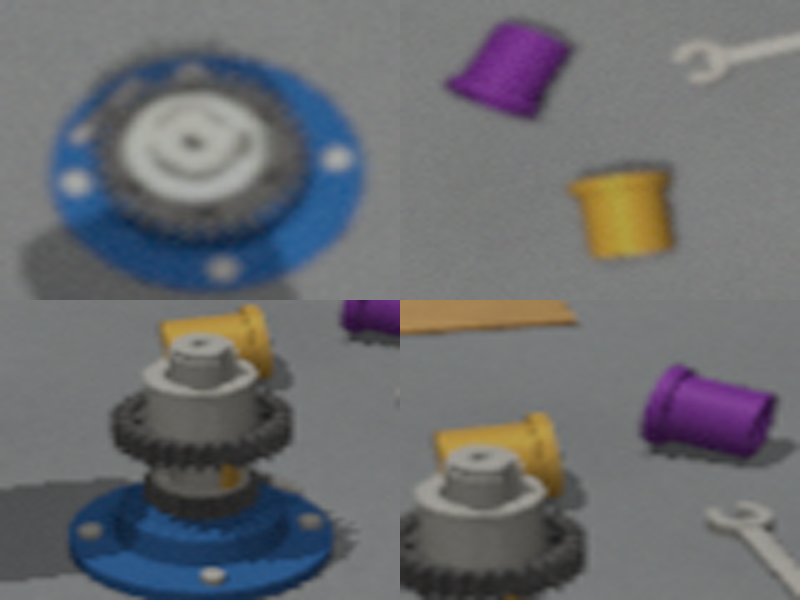

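View pics/tg.png

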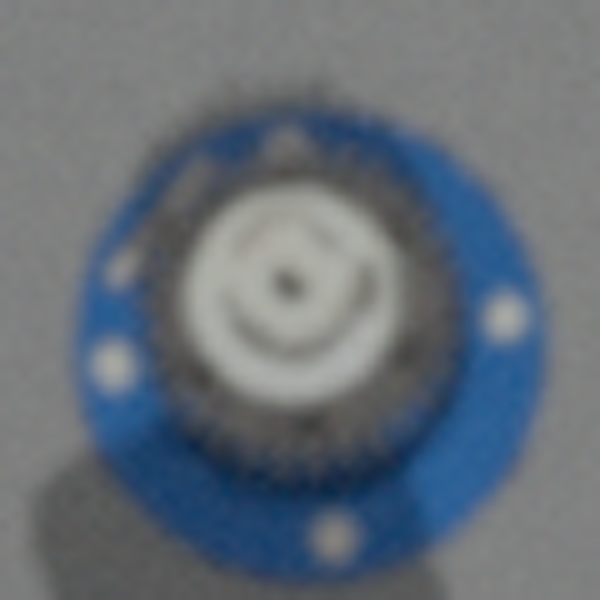

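```bash
python3 - <<'E'
from h import *
print("shaft end", onz("side",(308,162),162))
print("stand", tri((309.3,219.8),(312+0,214.5)), onz("side",(309.3,219.8),0))
print("shoulder",tri((309.2,202.7),(315.1,212.2)))
print("keyway",tri((308.1,179.3),(325.2,208.6)), onz("top",(324.5,208.5),140),onz("top",(317.3,209.3),140))
print("keytop side",onz("side",(312,190.5),92))
print("sleeve",tri((320.3,166.8),(237.2,200.9)),onz("top",(237.2,200.9),30))
print("end",tri((304.2,171.7),(241.2,221.0)),onz("top",(241.2,221.0),25))
for p in [(112,367),(505,317),(335,540),(290,140)]:
    print("bolt",onz("top",(288+p[0]/10,180+p[1]/10),14))
print("screw?",onz("top",(288+12,180+26.5),26),onz("top",(288+18.5,180+18),26))
print("lay",tri((401.1,298.1),(407.4,147.7)))
# color masks fits
im=env.grab_frame("top"); hsv=cv2.cvtColor(im,cv2.COLOR_BGR2HSV)
m=cv2.inRange(hsv,(15,120,80),(32,255,255)); m[:, :228]=0;m[:,255:]=0;m[:195]=0;m[230:]=0
c,_=cv2.findContours(m,0,2); c=max(c,key=cv2.contourArea); print(cv2.minAreaRect(c),cv2.contourArea(c)); print(c[:,0].tolist())
E
```

```text
shaft end [554.97229783  58.94315304]
stand (array([558.19529718,  55.78241059, -14.07309754]), array([-0.2471196 ,  0.03377015, -0.02436594, -0.23966305])) [558.69060599  36.7572232 ]
shoulder (array([557.58646881,  44.10627915,  49.44781269]), array([-0.27026623,  0.03740564, -0.02618738, -0.26541128]))
keyway (array([555.23118462,  13.78146073, 139.08212686]), array([ 0.05406993, -0.00769167,  0.0051801 ,  0.05344223])) [555.58091865  15.63735652] [553.961221    34.86790487]
keytop side [565.17399756  36.60045225]
sleeve (array([596.15467407, 273.21955548,  26.22604036]), array([ 0.90267483, -0.14422711,  0.07829779,  1.0045818 ])) [598.59551512 272.67846901]
end (array([542.77650197, 264.11038003,  13.42712747]), array([-0.59277194,  0.08095365, -0.06702763, -0.66173799])) [539.6544526  261.57940469]
bolt [548.88455794  92.35948298]
bolt [560.52794092 -23.55224367]
bolt [496.48182922  28.02986843]
bolt [614.95143673  38.43262205]
screw? [577.48486645  88.67549831] [602.07372354  69.16008584]
lay (array([ 754.9362729 , -239.85785371,   -8.50507755]), array([-0.60453453,  0.12613251, -0.00574351, -0.47615274]))
((239.3648681640625, 211.68919372558594), (20.87866973876953, 18.248287200927734), 80.53767395019531) 308.5
[[240, 201], [239, 202], [234, 202], [233, 203], [231, 203], [229, 205], [231, 207], [231, 208], [232, 209], [232, 215], [233, 216], [233, 221], [235, 223], [236, 222], [241, 222], [242, 221], [246, 221], [247, 220], [248, 220], [248, 214], [247, 213], [247, 207], [246, 206], [247, 205], [247, 202], [246, 201]]
```

```bash
python3 - <<'E'
from h import *
A=np.array([555.2,34])
ims={n:env.grab_frame(n) for n in("side","top")}
for yaw in(-0.69,):
  d=np.array([np.cos(yaw),np.sin(yaw)]); e=np.array([-d[1],d[0]])
  for n,(cx,cy),r,s in(("side",(309,195),40,10),("top",(318,210),30,13)):
    im=ims[n]; x0,y0=cx-r,cy-r
    k=cv2.resize(im[y0:cy+r,x0:cx+r],None,fx=s,fy=s,interpolation=cv2.INTER_CUBIC)
    def dr(X,col,rad=2):
        p=(proj(n,X)-[x0,y0]+0.5)*s
        cv2.circle(k,tuple(int(v) for v in p),rad,col,-1)
    def ring(z,r,col):
        for t in np.arange(0,6.28,.1): dr(np.r_[A+r*np.array([np.cos(t),np.sin(t)]),z],col,1)
    ring(12,70,(0,255,0)); ring(140,28,(0,0,255)); ring(162,13.5,(255,0,255)); ring(58,30,(0,255,255))
    for z in(58,75,92): dr(np.r_[A+d*21.5,z],(255,255,0),4)
    dr(np.r_[A+d*17,162],(255,255,0),4); dr(np.r_[A+e*56,26],(0,255,255),4)
    g=-1.49; dr(np.r_[A+20*np.array([np.cos(g),np.sin(g)]),140],(255,0,0),4)
    cv2.imwrite(f"pics/ov_{n}.png",cv2.resize(k,(600,600)))
E
```

```text
(no output)
```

View pics/ov_side.png

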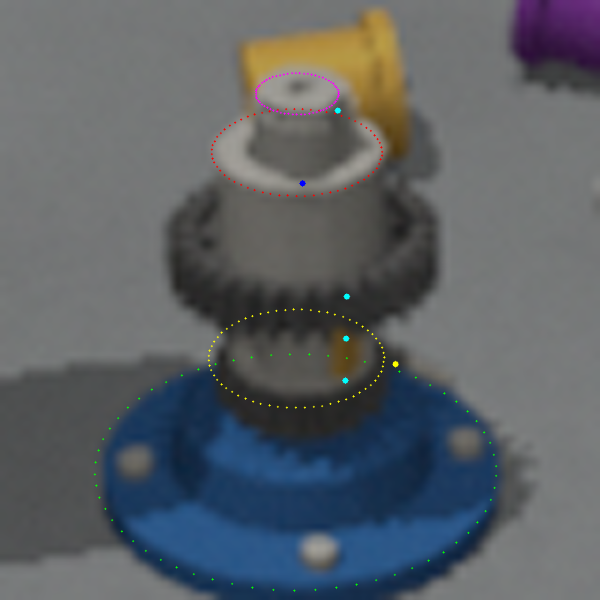

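View pics/ov_top.png

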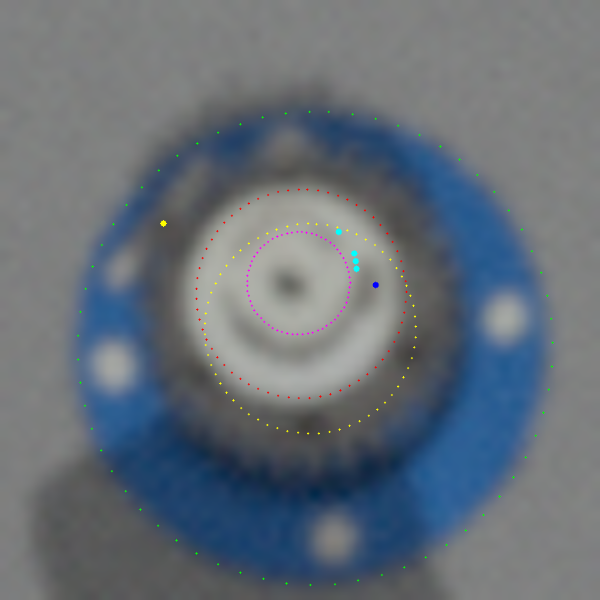

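carry_out --moves '[0,0.023,0.042,0.004,0,0,0.046,0.084,0.008,0,0,0.07,0.126,0.01,0,0,0.094,0.168,0.01,0,0,0.118,0.21,0.01,0]'

```text
time_s: 1.95
position: [362.4, -309.1, 224.9]
orientation: [-1.57, 0.0, -2.704]
force: [1.2, -0.4, 1.0]
gripper_width: 1.0
```

carry_out --moves '[0,0.023,0.042,0.0,0,0,0.046,0.084,0.0,0,0,0.07,0.126,0.0,0,0,0.094,0.168,0.0,0,0,0.118,0.21,0.0,0]'

```text
time_s: 2.45
position: [480.5, -98.9, 224.9]
orientation: [-1.57, 0.001, -2.704]
force: [1.7, -0.6, -0.1]
gripper_width: 0.999
```

carry_out --moves '[0,0.023,0.042,0.0,0,0,0.046,0.084,0.0,0,0,0.076,0.126,0.0,0,0,0.076,0.136,0.0,0,0,0.076,0.136,0.0,0]'

```text
time_s: 2.95
position: [555.7, 36.8, 224.3]
orientation: [-1.571, -0.001, -2.701]
force: [-0.5, -0.3, -0.4]
gripper_width: 0.999
```

```bash
python3 - <<'E'
from h import *
print(env.read_state()['position'])
for n,c in(("side",(309,180)),("top",(318,210))):
    im=env.grab_frame(n); im2=im.copy()
    crop(n,c,40,7,f"pics/a_{n}.png",im)
    print(n,proj(n,env.read_state()['position']))
a=cv2.imread("pics/a_side.png");b=cv2.imread("pics/a_top.png");cv2.imwrite("pics/a.png",cv2.resize(np.hstack([a,b]),(800,400)))
E
```

```text
[555.72956877  36.75965708 224.31260547]
side [308.29207606 143.86636211]
top [316.32472062 204.64984529]
```

View pics/a.png

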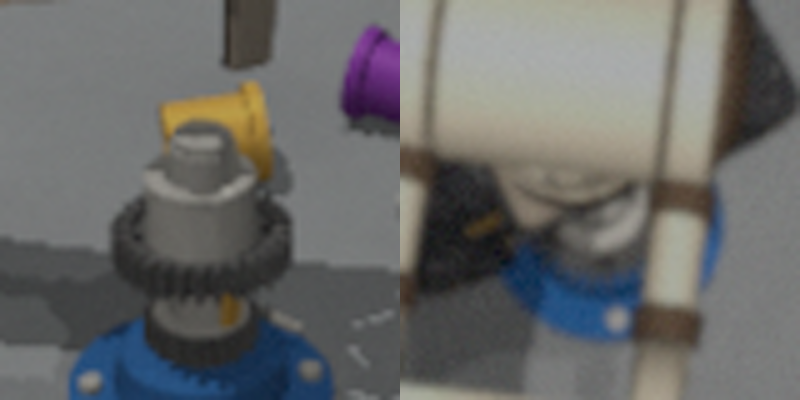

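carry_out --moves '[0,0,0,-0.04,0,0,0,0,-0.08,0,0,0,0,-0.105,0,0,0,0,-0.105,0,0,0,0,-0.105,0]'

```text
time_s: 3.55
position: [555.8, 33.9, 120.4]
orientation: [-1.57, 0.0, -2.706]
force: [-0.2, -0.8, 1.4]
gripper_width: 1.004
```

```bash
cat > v.py <<'E'
from h import *
import sys
nm=sys.argv[1]
s=env.read_state(); print(s['time_s'],s['position'],s['orientation'],s['force'],s['gripper_width'],s['qpos'].round(2))
im={n:env.grab_frame(n) for n in("side","top")}
crop("side",(309,180),40,5,"/tmp/a.png",im["side"]);crop("top",(318,210),40,5,"/tmp/b.png",im["top"])
cv2.imwrite(f"pics/{nm}.png",np.hstack([cv2.imread("/tmp/a.png"),cv2.imread("/tmp/b.png")]))
E
python3 v.py b
```

```text
3.55 [555.78321907  33.92969395 120.43518302] [-1.57037510e+00  2.70013160e-04 -2.70565841e+00] [-0.21503062 -0.79280362  1.37634506] 1.0037814471617386 [-0.16  0.2   1.74 -0.    1.2   0.98]
```

View pics/b.png

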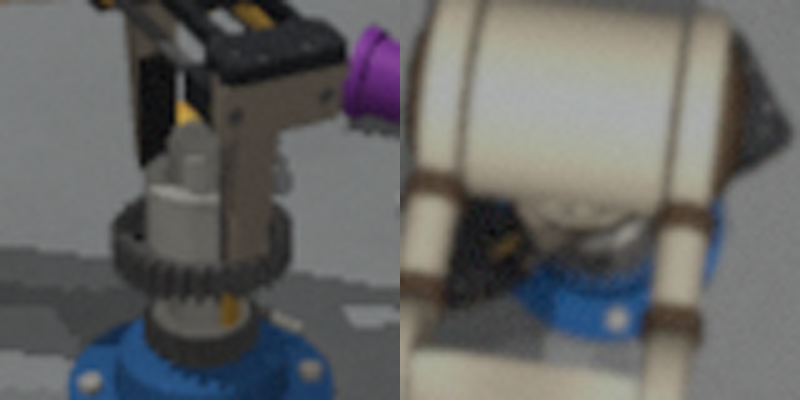

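carry_out --moves '[1,0,0,0,0,1,0,0,0,0,1,0,0,0,0,1,0,0,0,0,1,0,0,0,0]'

```text
time_s: 4.15
position: [555.5, 35.7, 119.7]
orientation: [-1.572, -0.0, -2.704]
force: [-1.0, 1.0, 1.9]
gripper_width: 0.609
```

carry_out --moves '[1,0,0,0,0.12,1,0,0,0,0.24,1,0,0,0,0.36,1,0,0,0,0.48,1,0,0,0,0.6]'

```text
time_s: 4.65
position: [555.8, 34.4, 119.6]
orientation: [-1.57, -0.002, -2.099]
force: [0.2, -2.8, -1.0]
gripper_width: 0.61
```

```bash
python3 v.py c
```

```text
4.65 [555.80516767  34.37156226 119.57315382] [-1.56979694e+00 -1.57098878e-03 -2.09887203e+00] [ 0.17201002 -2.76432076 -1.01476406] 0.6104133921434758 [-0.15  0.2   1.74 -0.    1.2   0.37]
```

View pics/c.png

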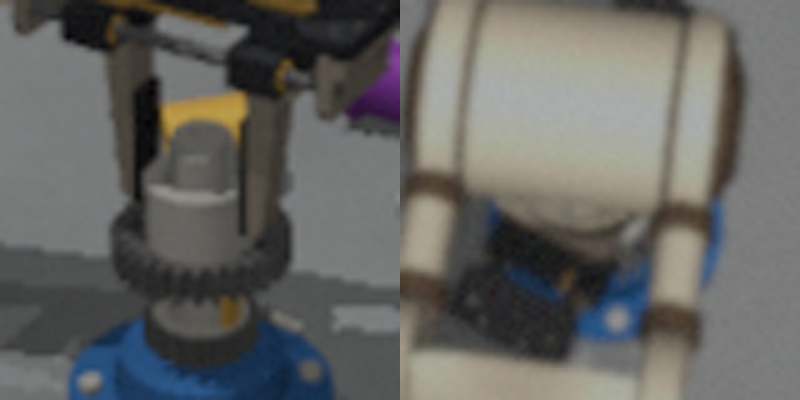

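carry_out --moves '[1,0,0,-0.001,0.03,1,0,0,-0.002,0.06,1,0,0,-0.002,0.08,1,0,0,-0.002,0.1]'

```text
time_s: 5.15
position: [555.9, 35.1, 117.5]
orientation: [-1.57, 0.0, -2.004]
force: [4.5, -1.6, -7.1]
gripper_width: 0.608
```

carry_out --moves '[1,0,0,-0.002,0,1,0,0,-0.004,0,1,0,0,-0.004,0]'

```text
time_s: 5.45
position: [556.0, 35.5, 112.5]
orientation: [-1.571, 0.001, -2.004]
force: [7.4, -1.5, -9.1]
gripper_width: 0.607
```

carry_out --moves '[1,0,0,-0.006,0,1,0,0,-0.012,0,1,0,0,-0.018,0,1,0,0,-0.024,0,1,0,0,-0.024,0]'

```text
time_s: 5.95
position: [556.2, 35.8, 88.6]
orientation: [-1.57, 0.001, -2.004]
force: [7.5, 0.8, -11.1]
gripper_width: 0.607
```

```bash
python3 v.py d
```

```text
5.95 [556.17120647  35.77102792  88.56589798] [-1.57016633e+00  1.41456921e-03 -2.00378307e+00] [  7.48136826   0.79240452 -11.08922154] 0.6068562065516102 [-0.15  0.24  1.76  0.    1.14  0.28]
```

View pics/d.png

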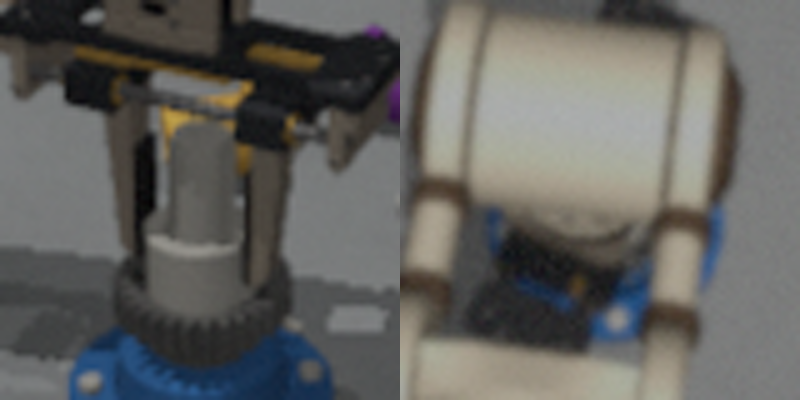

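carry_out --moves '[0.6,0,0,0,0,0.2,0,0,0,0,0,0,0,0,0,0,0,0,0,0,0,0,0,0,0]'

```text
time_s: 6.55
position: [555.5, 35.3, 89.7]
orientation: [-1.571, -0.0, -2.004]
force: [-0.2, 0.0, 0.8]
gripper_width: 0.933
```

```bash
python3 v.py e
```

```text
6.55 [555.45433696  35.2696545   89.73814667] [-1.57140574e+00 -2.49854720e-04 -2.00379025e+00] [-0.15232787  0.00750438  0.75788425] 0.9330991634142372 [-0.15  0.24  1.76 -0.    1.14  0.28]
```

View pics/e.png

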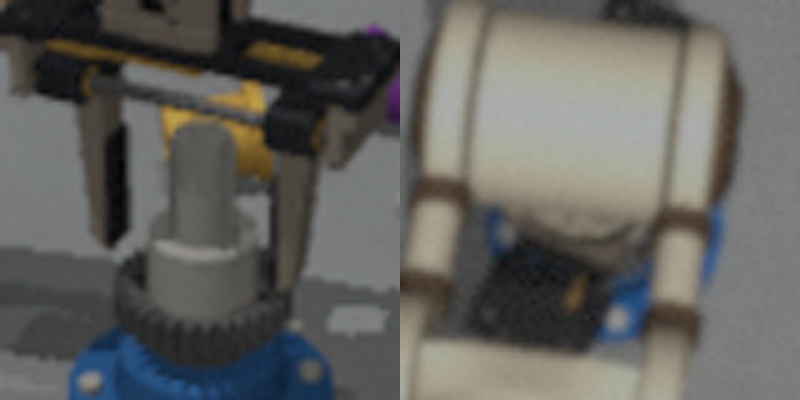

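```bash
cat > fit.py <<'E'
from h import *
from scipy.optimize import minimize
def sl_pts(o,zd):
    zd=zd/np.linalg.norm(zd); a=np.cross(zd,[0,0,1.]) if abs(zd[2])<.9 else np.cross(zd,[1.,0,0]); a/=np.linalg.norm(a); b=np.cross(zd,a)
    t=np.linspace(0,2*np.pi,40); c=np.cos(t)[:,None]*a+np.sin(t)[:,None]*b
    return [np.vstack([o+30*c,o+10*zd+30*c]),np.vstack([o+25*c,o+60*zd+25*c])]
S=6
def rend(n,o,zd,box):
    x0,y0,x1,y1=box; m=np.zeros(((y1-y0)*S,(x1-x0)*S),np.uint8)
    for pts in sl_pts(o,zd):
        p=np.c_[pts,np.ones(len(pts))]@P(n).T; p=p[:,:2]/p[:,2:]
        q=((p-[x0,y0]+.5)*S).astype(np.float32)
        cv2.fillConvexPoly(m,cv2.convexHull(q).astype(np.int32),255)
    return cv2.resize(m,(x1-x0,y1-y0),interpolation=cv2.INTER_AREA)/255.
def mask(im,box):
    x0,y0,x1,y1=box; k=im[y0:y1,x0:x1]
    h=cv2.cvtColor(k,cv2.COLOR_BGR2HSV)
    s=k.astype(float); # yellowness: (g+r)/2-b
    w=(s[...,2]-s[...,0])/60.0
    return np.clip(w,0,1)
E
python3 - <<'E'
from fit import *
im=cv2.imread("pics/top0.png"); box=(222,192,258,232)
m=mask(im,box)
dip=.1
def f(p):
    zd=np.array([np.cos(p[2])*np.cos(dip),np.sin(p[2])*np.cos(dip),-np.sin(dip)])
    return ((rend("top",np.array([p[0],p[1],30]),zd,box)-m)**2).sum()
best=None
for yaw in np.arange(2.8,3.8,.1):
    r=minimize(f,[598,272,yaw],method="Nelder-Mead",options=dict(initial_simplex=[[598,272,yaw],[604,272,yaw],[598,278,yaw],[598,272,yaw+.1]]))
    if best is None or r.fun<best.fun: best=r
print(best.x,best.fun,m.sum())
p=best.x; print("end",p[:2]+60*np.array([np.cos(p[2]),np.sin(p[2])]))
# side check
ims=cv2.imread("pics/side0.png"); zd=np.array([np.cos(p[2])*np.cos(dip),np.sin(p[2])*np.cos(dip),-np.sin(dip)])
r=rend("side",np.array([p[0],p[1],30]),zd,(290,145,340,195)); ys,xs=np.where(r>.5); print("pred side box",290+xs.min(),145+ys.min(),290+xs.max(),145+ys.max())
ms=mask(ims,(290,145,340,195)); ys,xs=np.where(ms[:32]>.5); print("side",290+xs.min(),145+ys.min(),290+xs.max(),145+ys.max())
print("purple",onz("top",(217,173),30),"wrench",onz("top",(255,172),5))
E
```

```text
[595.53376232 270.70381121   3.28964902] 9.62786524413687 413.2833333333333
end [536.19018251 261.85284878]
pred side box 300 157 323 177
side 301 156 323 175
purple [683.96567309 333.55632197] wrench [688.89843012 224.44667846]
```

carry_out --moves '[0,0,0,0.04,0,0,0,0,0.08,0,0,0,0,0.12,0,0,0,0,0.13,0]'

```text
time_s: 7.05
position: [558.4, 34.9, 225.2]
orientation: [-1.562, 0.003, -2.004]
force: [0.7, -1.0, 0.9]
gripper_width: 1.002
```

carry_out --moves '[0,-0.002,0.045,0,-0.14,0,-0.004,0.09,0,-0.28,0,-0.006,0.135,0,-0.42,0,-0.008,0.18,0,-0.56,0,-0.009,0.22,0,-0.7]'

```text
time_s: 7.55
position: [545.7, 257.2, 218.5]
orientation: [-1.571, -0.002, -2.709]
force: [-0.0, -0.8, 0.1]
gripper_width: 0.999
```

carry_out --moves '[0,0,0.004,-0.02,-0.14,0,0,0.008,-0.05,-0.28,0,0,0.008,-0.08,-0.286,0,0,0.008,-0.1,-0.286,0,0,0.008,-0.1,-0.286]'

```text
time_s: 8.05
position: [543.3, 262.4, 114.7]
orientation: [-1.57, -0.009, -2.99]
force: [-0.9, 0.3, -1.4]
gripper_width: 0.999
```

```bash
python3 - <<'E'
from fit import *
s=env.read_state(); print(s['time_s'],s['position'],s['orientation'],s['qpos'].round(2))
im={n:env.grab_frame(n) for n in("side","top")}
for n in im: cv2.imwrite(f"pics/f_{n}.png",im[n])
a=cv2.resize(im["side"][100:250,220:420],(800,600));cv2.imwrite("pics/f1.png",a)
a=cv2.resize(im["top"][140:260,190:350],(800,600));cv2.imwrite("pics/f2.png",a)
E
```

```text
8.05 [543.3090151  262.40735411 114.73390419] [-1.5698979  -0.00903427 -2.98972088] [ 0.25  0.33  1.6  -0.    1.22  1.67]
```

View pics/f1.png

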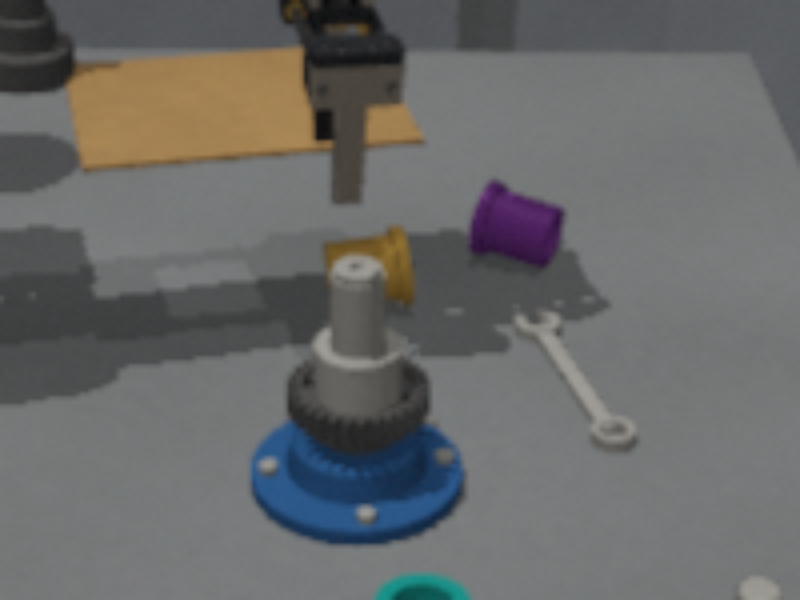

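View pics/f2.png

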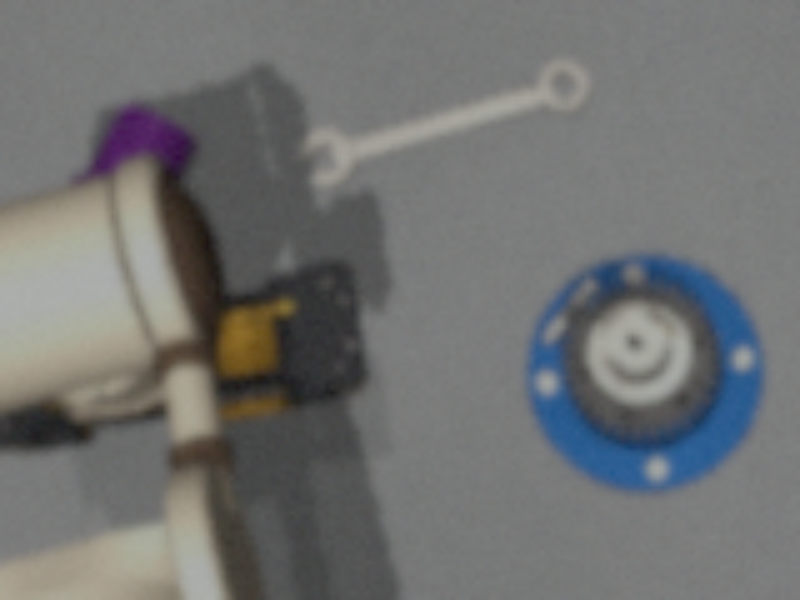

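carry_out --moves '[0,0,0,-0.04,0,0,0,0,-0.075,0,0,0,0,-0.1,0,0,0,0,-0.11,0,0,0,0,-0.11,0]'

```text
time_s: 8.65
position: [546.7, 263.2, 9.6]
orientation: [-1.571, -0.001, -2.99]
force: [-0.0, -0.2, -0.5]
gripper_width: 0.997
```

```bash
python3 - <<'E'
from fit import *
s=env.read_state(); print(s['time_s'],s['position'],s['orientation'],s['force'])
im=env.grab_frame("side")
a=cv2.resize(im[120:210,270:390],(800,600),interpolation=cv2.INTER_CUBIC);cv2.imwrite("pics/g1.png",a)
E
```

```text
8.65 [546.70824277 263.15957196   9.56411081] [-1.57074962e+00 -6.73087447e-04 -2.98993294e+00] [-0.00201339 -0.23502115 -0.53845285]
```

View pics/g1.png

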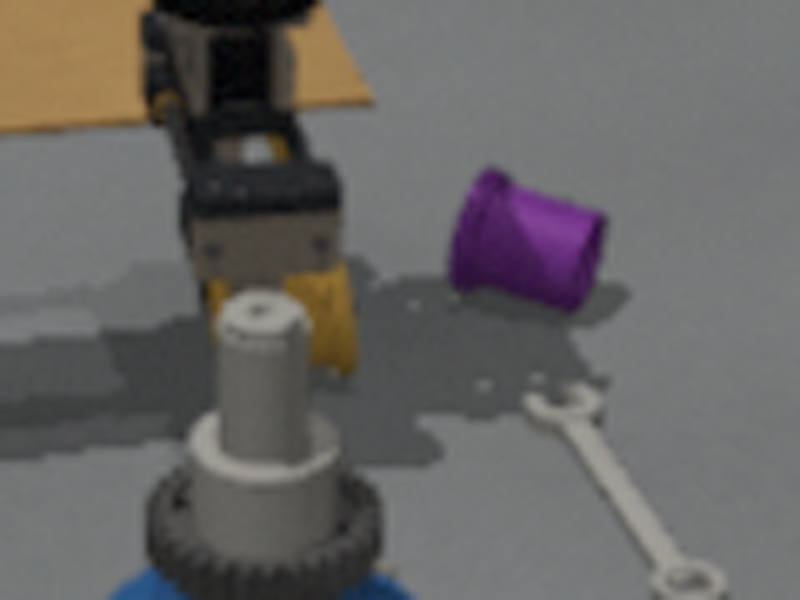

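carry_out --moves '[1,0,0,-0.002,0,1,0,0,-0.002,0,1,0,0,-0.002,0,1,0,0,-0.002,0,1,0,0,-0.002,0]'

```text
time_s: 9.2
position: [546.9, 263.3, 7.9]
orientation: [-1.571, 0.0, -2.99]
force: [-0.1, 0.5, -0.4]
gripper_width: 0.587
```

carry_out --moves '[1,0,0,0,0,1,0,0,0,0]'

```text
time_s: 9.4
position: [546.8, 263.3, 7.8]
orientation: [-1.571, 0.0, -2.99]
force: [-0.3, -0.1, 1.4]
gripper_width: 0.541
```

carry_out --moves '[1,0.006,0.001,0.009,0,1,0.0135,0.002,0.017,0,1,0.023,0.0034,0.0235,0,1,0.033,0.005,0.028,0,1,0.033,0.005,0.028,0]'

```text
time_s: 9.9
position: [582.2, 268.4, 37.0]
orientation: [-1.571, 0.003, -2.99]
force: [0.8, -0.5, -4.1]
gripper_width: 0.541
```

```bash
cat > g.py <<'E'
from fit import *
import sys
s=env.read_state(); print(s['time_s'],s['position'],s['orientation'],s['force'],s['gripper_width'])
im=env.grab_frame("side")
a=cv2.resize(im[120:210,270:390],(800,600),interpolation=cv2.INTER_CUBIC);cv2.imwrite(f"pics/{sys.argv[1]}.png",a)
E
python3 g.py g2
```

```text
9.9 [582.15944049 268.42443914  37.03551408] [-1.57102028  0.00346502 -2.99028083] [ 0.80530082 -0.4852576  -4.05911855] 0.5410148236961617
```

View pics/g2.png

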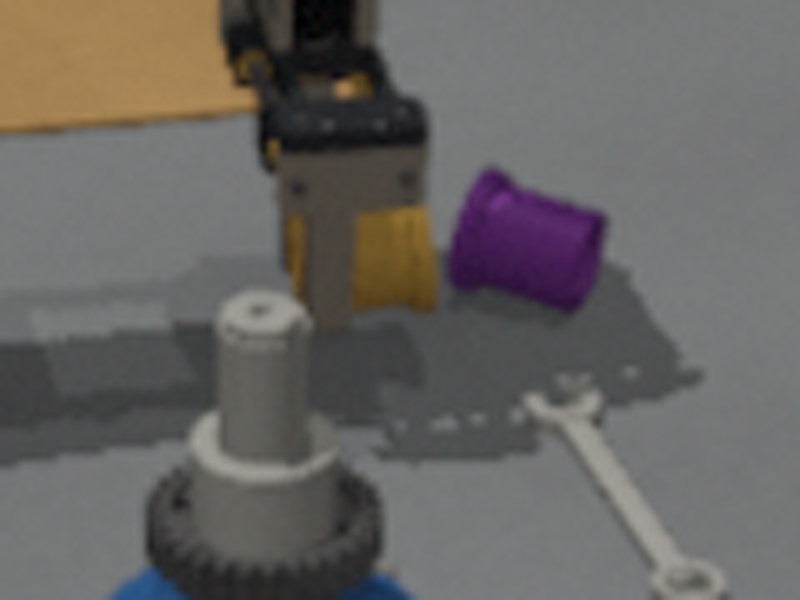

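carry_out --moves '[0.5,0,0,0.003,0,0.5,0,0,0.003,0]'

```text
time_s: 10.15
position: [579.2, 268.2, 38.5]
orientation: [-1.571, -0.001, -2.99]
force: [0.1, -0.3, -5.2]
gripper_width: 0.539
```

carry_out --moves '[0.475,0,0,0,0,0.475,0,0,0,0]'

```text
time_s: 10.35
position: [579.3, 268.2, 38.4]
orientation: [-1.571, -0.001, -2.99]
force: [-0.1, 0.1, -4.0]
gripper_width: 0.54
```

```bash
python3 g.py g3
```

```text
10.35 [579.33798724 268.19516904  38.39870702] [-1.57078008e+00 -5.59929997e-04 -2.98975594e+00] [-0.11663848  0.10450623 -4.0370807 ] 0.5398706199860025
```

View pics/g3.png

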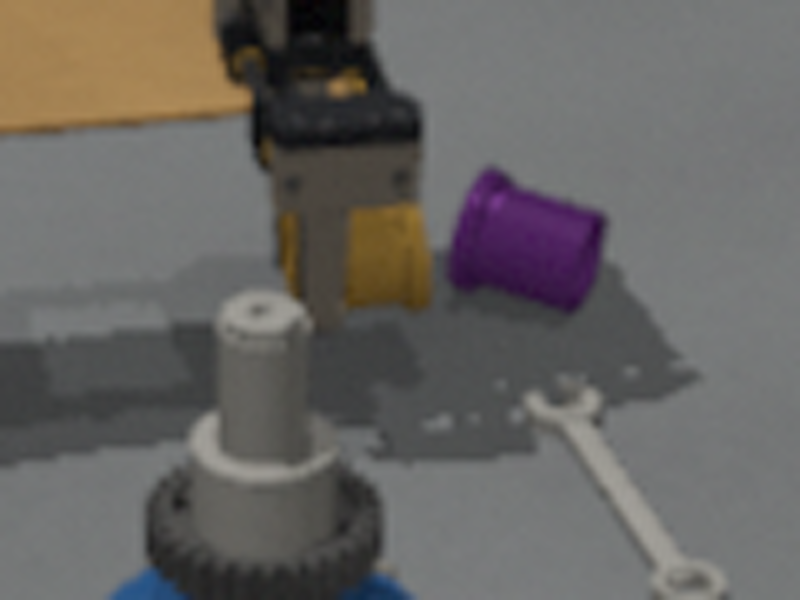

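carry_out --moves '[0.465,0,0,0,0,0.465,0,0,0,0,0.465,0,0,0,0]'

```text
time_s: 10.7
position: [579.7, 268.2, 38.6]
orientation: [-1.571, -0.0, -2.99]
force: [0.9, 0.2, -4.3]
gripper_width: 0.535
```

```bash
python3 g.py g4
```

```text
10.7 [579.73040302 268.23137764  38.57431919] [-1.57079350e+00 -5.34349126e-05 -2.98978027e+00] [ 0.89282653  0.17949382 -4.30675954] 0.5352826195979833
```

View pics/g4.png

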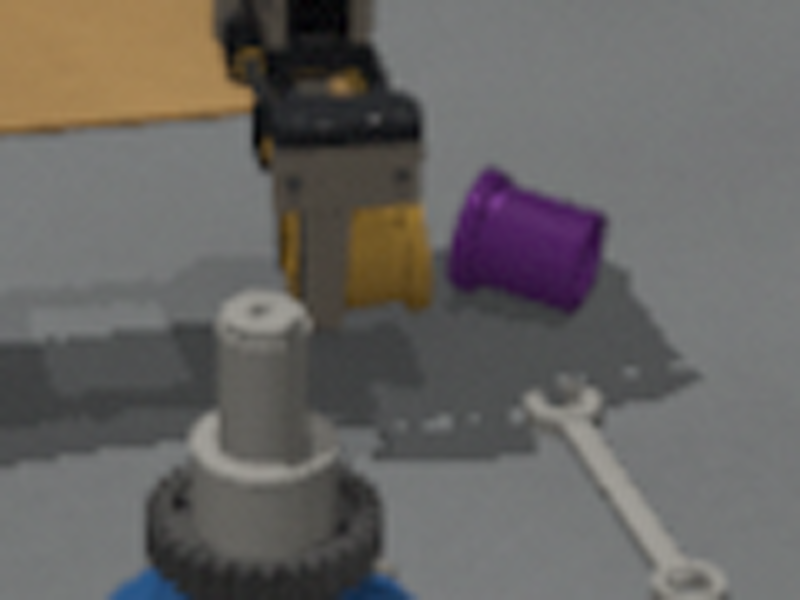

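carry_out --moves '[0.458,0,0,0,0,0.458,0,0,0,0]'

```text
time_s: 10.95
position: [579.9, 268.3, 38.7]
orientation: [-1.571, 0.0, -2.99]
force: [0.0, 0.5, -4.1]
gripper_width: 0.539
```

carry_out --moves '[0.452,0,0,0,0,0.452,0,0,0,0]'

```text
time_s: 11.15
position: [580.7, 268.4, 39.6]
orientation: [-1.571, 0.002, -2.99]
force: [-0.7, 0.2, 0.5]
gripper_width: 0.544
```

```bash
python3 g.py g5
```

```text
11.15 [580.70182276 268.44767038  39.63516408] [-1.57099192e+00  2.10691884e-03 -2.98983656e+00] [-0.69194045  0.24027277  0.4998698 ] 0.5436664416371122
```

View pics/g5.png

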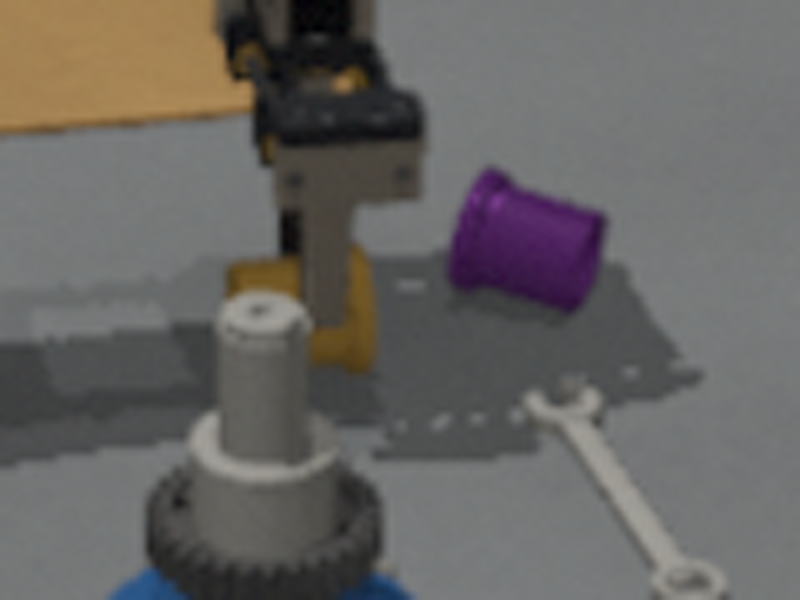

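carry_out --moves '[0,0,0,0,0,0,0,0,0.02,0,0,0,0,0.06,0,0,0,-0.03,0.1,0,0,0,-0.08,0.14,0]'

```text
time_s: 11.7
position: [580.6, 199.8, 173.0]
orientation: [-1.571, 0.004, -2.987]
force: [0.5, -0.4, 0.6]
gripper_width: 0.962
```

carry_out --moves '[0,-0.04,-0.03,0,0,0,-0.08,-0.06,0.0,0,0,-0.12,-0.09,0.0,0,0,-0.16,-0.12,0,0,0,-0.16,-0.12,0,0]'

```text
time_s: 12.2
position: [414.8, 77.5, 168.3]
orientation: [-1.571, -0.003, -2.993]
force: [-0.5, -0.6, 0.3]
gripper_width: 0.999
```

```bash
python3 - <<'E'
from fit import *
s=env.read_state(); print(s['time_s'],s['position'],s['orientation'],s['qpos'].round(2))
im={n:env.grab_frame(n) for n in("side","top")}
for n in im: cv2.imwrite(f"pics/h_{n}.png",im[n])
a=cv2.resize(im["side"][120:210,270:390],(600,450));
b=cv2.resize(im["top"][170:250,190:350],(600,300));cv2.imwrite("pics/h1.png",np.vstack([a,b])[:600] if 0 else np.vstack([cv2.resize(a,(400,300)),cv2.resize(b,(400,200))]))
E
```

```text
12.2 [414.7532562   77.51183521 168.26727595] [-1.57059882 -0.00341334 -2.9925161 ] [-0.1  -0.21  2.05 -0.    1.3   1.32]
```

View pics/h1.png

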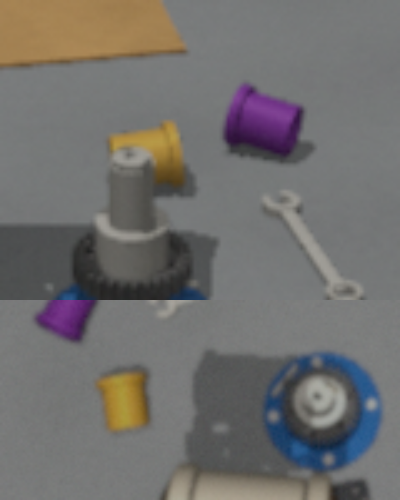

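```bash
cat >> fit.py <<'E'
def fitlie(im,g,dip=.1):
    m0=mask(im,(0,0,640,400)); u,v=proj("top",np.array([g[0],g[1],25]))
    u,v=int(u),int(v); box=(u-20,v-8,u+18,v+28); box=(u-18,v-14,u+20,v+30)
    m=mask(im,box)
    def f(p):
        zd=np.array([np.cos(p[2])*np.cos(dip),np.sin(p[2])*np.cos(dip),-np.sin(dip)])
        return ((rend("top",np.array([p[0],p[1],30]),zd,box)-m)**2).sum()
    best=None
    for yaw in np.arange(2.7,3.9,.1):
        s=[g[0],g[1],yaw]
        r=minimize(f,s,method="Nelder-Mead",options=dict(initial_simplex=[s,[s[0]+6,s[1],yaw],[s[0],s[1]+6,yaw],[s[0],s[1],yaw+.1]]))
        if best is None or r.fun<best.fun: best=r
    p=best.x; print("sleeve",p.round(2),"res",best.fun,"end",(p[:2]+60*np.array([np.cos(p[2]),np.sin(p[2])])).round(1))
    return p
E
python3 - <<'E'
from fit import *
im=cv2.imread("pics/h_top.png"); fitlie(im,(600,272))
S_=cv2.imread("pics/h_side.png")
A=np.array([556.3,35.3])
for n,img,(cx,cy),r in(("side",S_,(309,190),40),("top",im,(318,210),30)):
    x0,y0=cx-r,cy-r;s=400//(2*r)
    k=cv2.resize(img[y0:cy+r,x0:cx+r],None,fx=s,fy=s,interpolation=cv2.INTER_CUBIC)
    for z,rr,c in((106,28,(0,0,255)),(162,13.5,(255,0,255)),(58,46,(0,255,255)),(12,70,(0,255,0))):
        for t in np.arange(0,6.28,.1):
            p=(proj(n,np.r_[A+rr*np.array([np.cos(t),np.sin(t)]),z])-[x0,y0]+.5)*s; cv2.circle(k,tuple(int(v) for v in p),1,c,-1)
    cv2.imwrite(f"/tmp/{n}.png",cv2.resize(k,(400,400)))
cv2.imwrite("pics/h2.png",np.hstack([cv2.imread("/tmp/side.png"),cv2.imread("/tmp/top.png")]))
E
```

```text
sleeve [600.28 271.9    3.32] res 8.771912725874664 end [541.2 261.3]
```

View pics/h2.png

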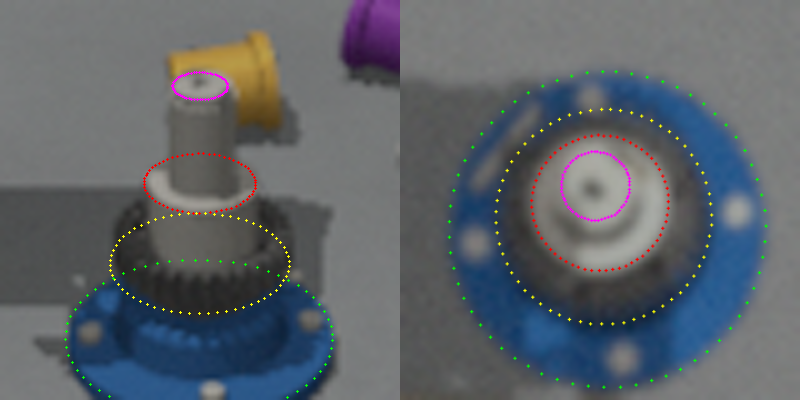

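carry_out --moves '[0,0.02,0.04,0,0.027,0,0.045,0.08,0.0,0.027,0,0.07,0.12,0.0,0.027,0,0.1,0.16,0,0.027,0,0.1245,0.1936,0,0.027]'

```text
time_s: 12.8
position: [546.8, 276.6, 169.8]
orientation: [-1.571, 0.002, -2.961]
force: [0.9, -1.8, 0.0]
gripper_width: 1.0
```

carry_out --moves '[0,0,0,-0.04,0,0,0,0,-0.08,0,0,0,0,-0.12,0,0,0,0,-0.155,0,0,0,0,-0.171,0]'

```text
time_s: 13.3
position: [543.0, 273.5, -0.0]
orientation: [-1.57, -0.008, -2.961]
force: [-42.3, -15.5, 104.0]
gripper_width: 0.999
```

carry_out --moves '[0.3,0,0,0,0,0.4,0,0,0,0,0.5,0,0,0,0,0.5,0,0,0,0,0.5,0,0,0,0]'

```text
time_s: 13.8
position: [546.3, 273.6, 0.4]
orientation: [-1.571, 0.003, -2.962]
force: [-1.5, -2.3, 8.4]
gripper_width: 0.585
```

carry_out --moves '[0.5,0,0,0.006,0,0.5,0,0,0.006,0,0.5,0,0,0.006,0]'

```text
time_s: 14.1
position: [543.6, 273.0, 4.0]
orientation: [-1.571, -0.002, -2.962]
force: [-0.7, -0.0, -4.1]
gripper_width: 0.555
```

```bash
python3 g.py i1
```

```text
14.1 [543.60957145 272.95964144   3.97818162] [-1.57082185e+00 -1.55528690e-03 -2.96247803e+00] [-0.72934186 -0.02950835 -4.09413043] 0.5552129705371585
```

View pics/i1.png

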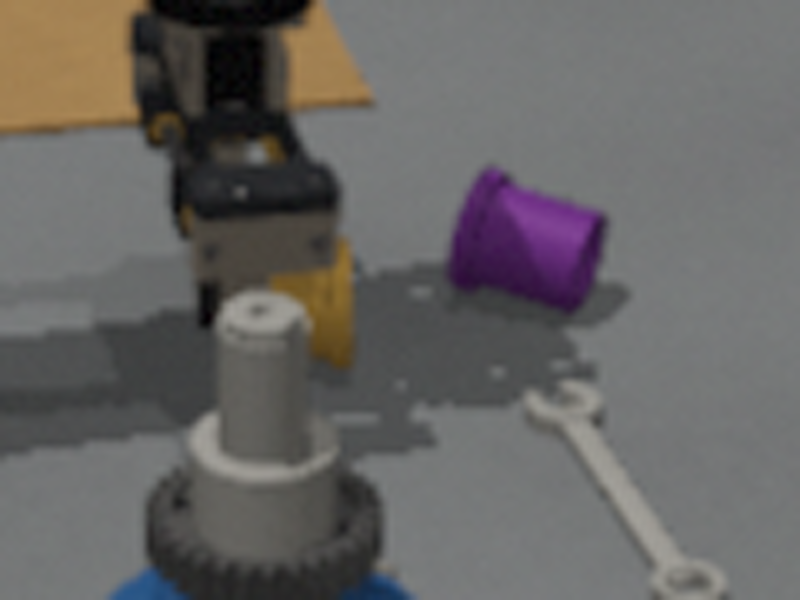

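carry_out --moves '[0.5,0,0,0.0,0,0.5,0,0,0.01,0,0.5,0.005,0.001,0.03,0,0.5,0.01,0.002,0.045,0,0.5,0.01,0.002,0.045,0]'

```text
time_s: 14.65
position: [557.2, 275.5, 53.4]
orientation: [-1.571, 0.007, -2.963]
force: [0.4, 0.9, -3.9]
gripper_width: 0.549
```

```bash
python3 g.py i2
```

```text
14.65 [557.24110435 275.53367265  53.40767418] [-1.57137262  0.00683525 -2.96290445] [ 0.44648692  0.85337954 -3.85555879] 0.5494364965602937
```

View pics/i2.png

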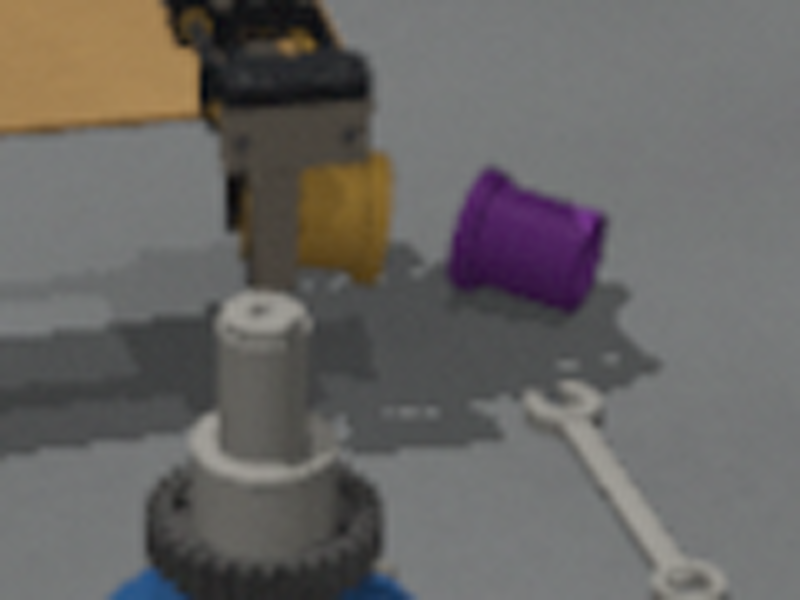

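carry_out --moves '[0.475,0,0,-0.01,0,0.465,0,0,-0.01,0,0.465,0,0,-0.01,0,0.46,0,0,-0.01,0,0.46,0,0,-0.01,0]'

```text
time_s: 15.2
position: [554.2, 274.8, 39.7]
orientation: [-1.571, -0.0, -2.963]
force: [-0.6, 0.0, -4.3]
gripper_width: 0.55
```

```bash
python3 g.py i3
```

```text
15.2 [554.19236879 274.77810522  39.70123618] [-1.57077032e+00 -1.47104689e-04 -2.96277478e+00] [-0.55103022  0.02721259 -4.25639594] 0.5498596232967717
```

View pics/i3.png

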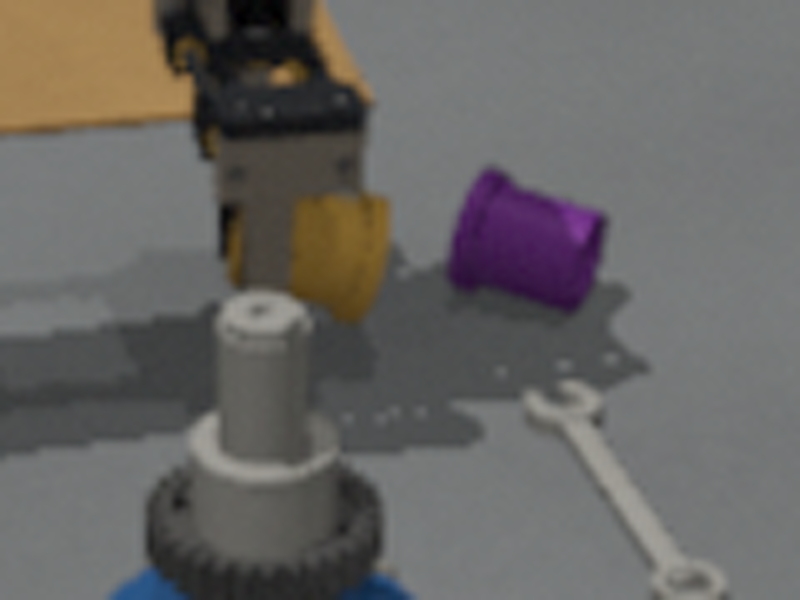

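carry_out --moves '[0.46,0,0,0.006,0,0.458,0,0,0.006,0,0.458,0,0,0.006,0]'

```text
time_s: 15.55
position: [554.7, 274.9, 46.5]
orientation: [-1.571, 0.001, -2.963]
force: [-0.1, 0.9, -4.1]
gripper_width: 0.549
```

```bash
python3 g.py i4
```

```text
15.55 [554.73337365 274.92128666  46.50351706] [-1.57088861e+00  1.24154733e-03 -2.96277972e+00] [-0.06030812  0.93357295 -4.13957457] 0.5494116596214094
```

View pics/i4.png

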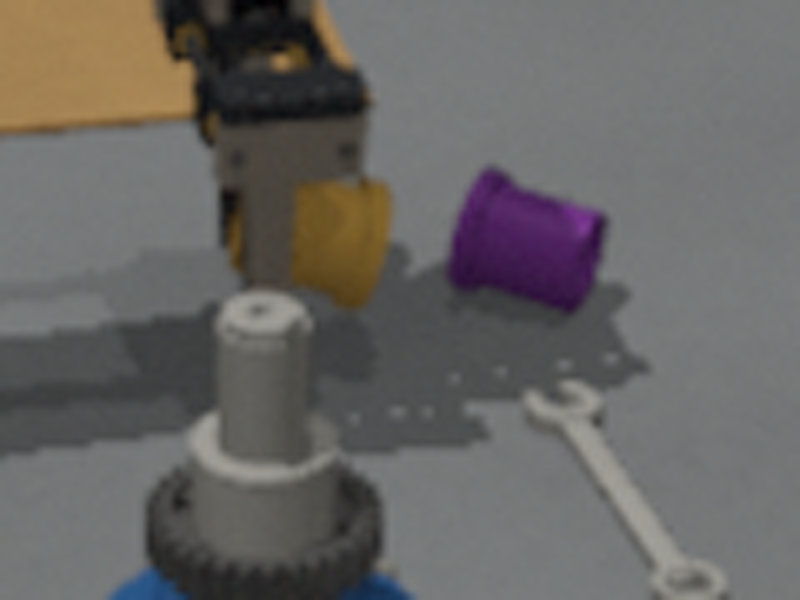

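carry_out --moves '[0.455,0,0,0,0,0.455,0,0,0,0,0.453,0,0,0,0]'

```text
time_s: 15.9
position: [554.2, 274.8, 45.7]
orientation: [-1.571, -0.0, -2.963]
force: [0.1, 0.1, -3.9]
gripper_width: 0.554
```

```bash
python3 g.py i5
```

```text
15.9 [554.16728549 274.76399015  45.73375418] [-1.57079089e+00 -1.87334251e-04 -2.96279508e+00] [ 0.06427434  0.13698921 -3.93497063] 0.5544712533209735
```

View pics/i5.png

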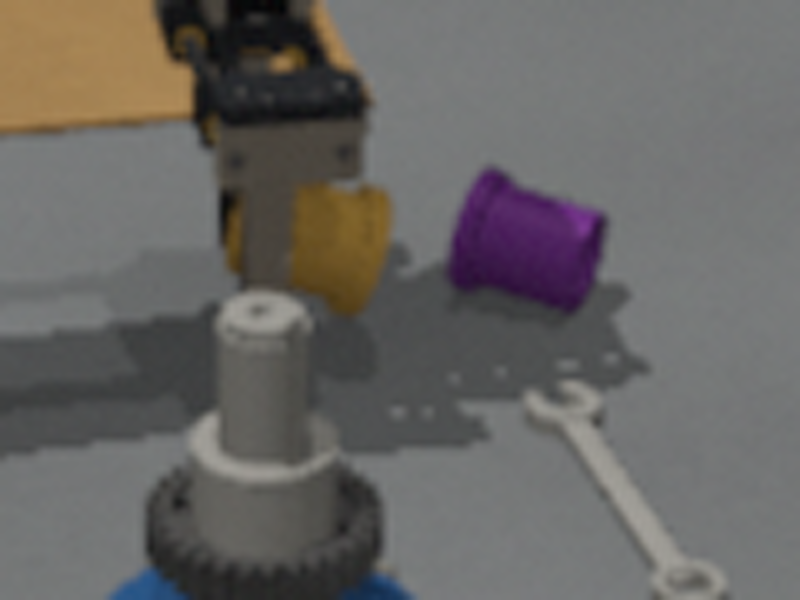

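carry_out --moves '[0.451,0,0,0,0,0.45,0,0,0,0,0.45,0,0,0,0]'

```text
time_s: 16.25
position: [554.2, 274.8, 45.8]
orientation: [-1.571, -0.0, -2.963]
force: [-0.1, -0.4, -4.3]
gripper_width: 0.554
```

```bash
python3 g.py i6
```

```text
16.25 [554.19687001 274.76803604  45.75751609] [-1.57075576e+00 -1.10846056e-04 -2.96277290e+00] [-0.12183994 -0.39355685 -4.29271768] 0.5542127267408195
```

View pics/i6.png

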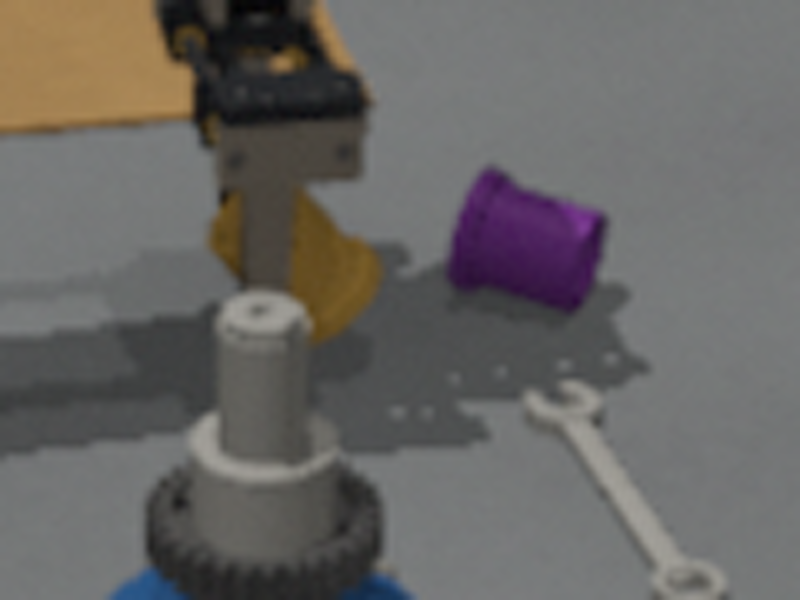

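carry_out --moves '[0.45,0,0,0.005,0,0.45,0,0,0.008,0,0.449,0,0,0.008,0]'

```text
time_s: 16.6
position: [555.0, 275.0, 54.9]
orientation: [-1.571, 0.002, -2.963]
force: [0.7, -0.7, -3.8]
gripper_width: 0.553
```

```bash
python3 g.py i7
```

```text
16.6 [555.01764185 275.00956659  54.89616249] [-1.57093883e+00  1.89201972e-03 -2.96275728e+00] [ 0.73863175 -0.6890795  -3.77207605] 0.5530717694095827
```

View pics/i7.png

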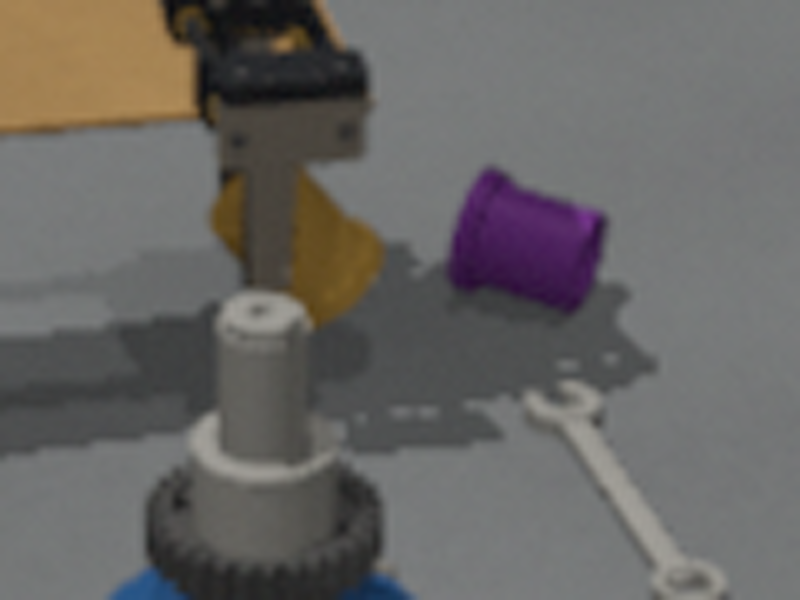

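carry_out --moves '[0.448,0,0,0,0,0.447,0,0,0,0,0.447,0,0,0,0]'

```text
time_s: 16.95
position: [554.1, 274.8, 53.7]
orientation: [-1.571, -0.0, -2.963]
force: [0.1, 0.8, -4.2]
gripper_width: 0.553
```

```bash
python3 g.py i8
```

```text
16.95 [554.07652771 274.77632088  53.65859838] [-1.57078542e+00 -3.98475494e-04 -2.96275066e+00] [ 0.10576662  0.76452033 -4.21557165] 0.5534610751589164
```

View pics/i8.png

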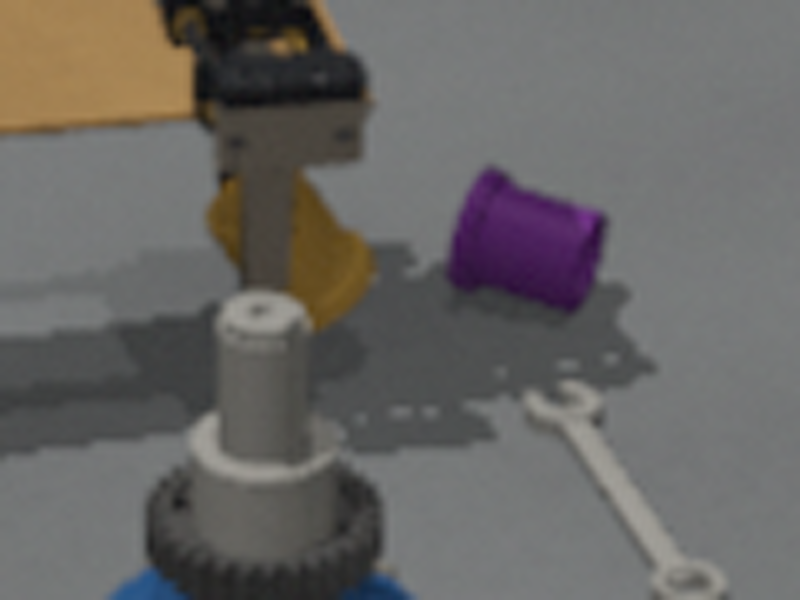

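carry_out --moves '[0.446,0,0,0,0,0.445,0,0,0,0,0.445,0,0,0,0]'

```text
time_s: 17.3
position: [554.6, 274.9, 54.2]
orientation: [-1.571, 0.001, -2.963]
force: [-0.8, -0.1, -0.2]
gripper_width: 0.557
```

```bash
python3 g.py i9
```

```text
17.3 [554.61488902 274.90172222  54.23216962] [-1.57086424e+00  8.43526206e-04 -2.96275116e+00] [-0.76041157 -0.05671489 -0.21274378] 0.5572486549159491
```

View pics/i9.png

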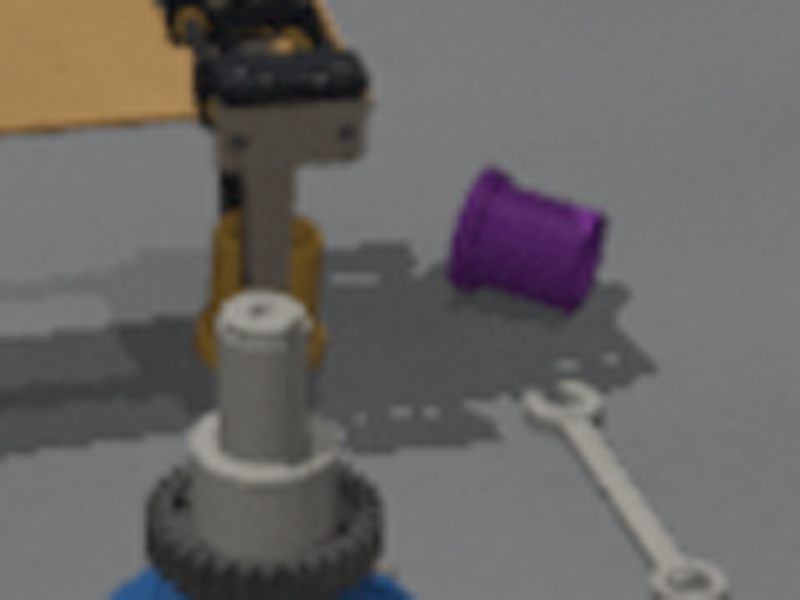

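```bash
python3 - <<'E'
from fit import *
im=env.grab_frame("side"); k=im[140:185,290:330]
m=((k[...,2].astype(int)-k[...,0])>35)
for r in range(8,40,2):
    c=np.where(m[r])[0]; print(140+r, 290+c.min() if len(c) else None, 290+c.max() if len(c) else None)
for x in(550,555): print(x,proj("side",[x,275,5]),proj("side",[x+30,275,5]),proj("side",[x,275,60]))
E
```

```text
148 None None
150 None None
152 None None
154 303 305
156 301 315
158 301 316
160 301 315
162 301 315
164 301 315
166 301 302
168 301 301
170 299 317
172 299 317
174 299 317
176 300 301
178 None None
550 [305.99239267 172.36082816] [315.79375208 172.3783306 ] [305.99165379 156.52626599]
555 [307.62718524 172.36374743] [317.42558781 172.3812446 ] [307.66138601 156.53168846]
```

carry_out --moves '[0.3,0,0,0,0,0.25,0.001,0,0,0,0.2,0.003,0,0.0,0,0.2,0.003,0,-0.014,0,0.2,0.003,0,-0.027,0]'

```text
time_s: 17.9
position: [557.3, 274.7, 25.8]
orientation: [-1.571, 0.0, -2.963]
force: [0.8, 0.5, -0.9]
gripper_width: 0.799
```

```bash
python3 g.py j1
```

```text
17.9 [557.32116951 274.74605811  25.83730209] [-1.57079375e+00  2.13988666e-04 -2.96287899e+00] [ 0.82784254  0.48677051 -0.93984857] 0.7992318375415989
```

View pics/j1.png

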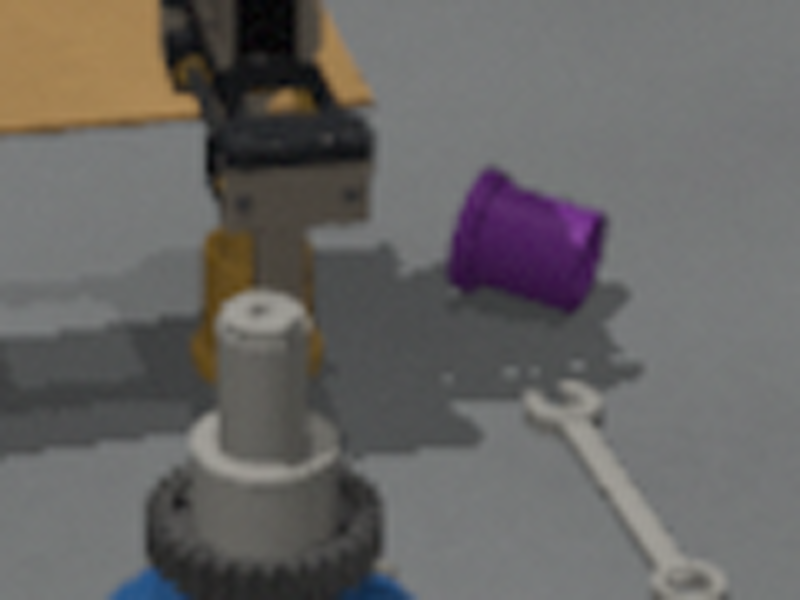

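```bash
python3 - <<'E'
from fit import *
from scipy.optimize import brentq
im=env.grab_frame("side"); k=im[140:190,290:330]
m=((k[...,2].astype(int)-k[...,0])>35)
for r in range(12,46,2):
    c=np.where(m[r])[0]; print(140+r, 290+c.min() if len(c) else None, 290+c.max() if len(c) else None)
print(proj("side",[565.5,229.5,45]), proj("side",[565.5,220,45]))
for x in(555,557): print(x,proj("side",[x,269,5]),proj("side",[x-25,269,35]),proj("side",[x+25,269,35]))
cv2.imwrite("pics/j1z.png",cv2.resize(im[140:190,290:330],(640,800)[:2] if 0 else (480,600),interpolation=cv2.INTER_CUBIC))
E
```

```text
152 None None
154 None None
156 301 315
158 301 316
160 301 315
162 301 315
164 301 315
166 301 302
168 301 301
170 299 317
172 299 317
174 299 317
176 301 301
178 None None
180 None None
182 None None
184 None None
[311.2816964  168.47757604] [311.31306491 170.10761074]
555 [307.63322673 173.36188465] [299.34888277 164.76968905] [315.94208274 164.81092281]
557 [308.28931334 173.36299577] [300.01358765 164.77134083] [316.60475406 164.81256953]
```

View pics/j1z.png

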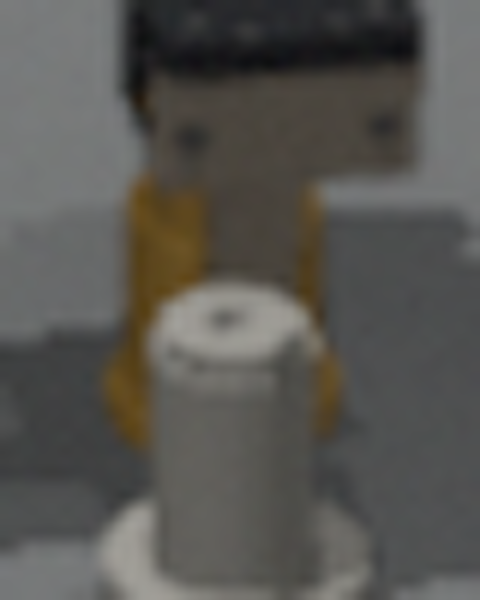

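carry_out --moves '[0.4,0,0,0,0,0.45,0,0,0,0,0.6,0,0,0,0,1,0,0,0,0,1,0,0,0,0]'

```text
time_s: 18.5
position: [557.7, 275.1, 27.4]
orientation: [-1.571, 0.001, -2.963]
force: [0.4, 1.4, 0.6]
gripper_width: 0.542
```

carry_out --moves '[1,0,0,0,0,1,0,0,0.0,0,1,0,0,0.03,0,1,0,0,0.06,0,1,0,0,0.06,0]'

```text
time_s: 19.0
position: [559.9, 275.4, 90.5]
orientation: [-1.571, 0.007, -2.963]
force: [1.5, 0.3, -4.0]
gripper_width: 0.542
```

```bash
python3 g.py j2
```

```text
19.0 [559.89724175 275.39070821  90.47803936] [-1.57117016  0.00709091 -2.96275323] [ 1.46415901  0.29650187 -3.98608326] 0.542107885023317
```

View pics/j2.png

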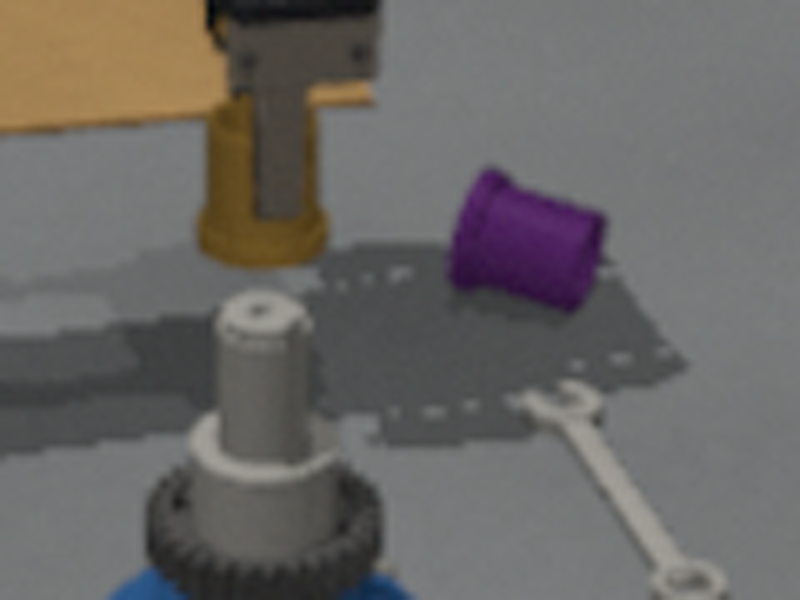

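carry_out --moves '[1,0,0,0.03,0,1,0,0,0.06,0,1,0,0,0.09,0,1,0,0.0,0.12,0,1,0,0,0.12,0]'

```text
time_s: 19.55
position: [559.0, 275.2, 209.1]
orientation: [-1.571, 0.005, -2.963]
force: [1.0, -0.0, -4.2]
gripper_width: 0.542
```

carry_out --moves '[1,0,-0.03,0.0,0,1,0,-0.06,0.0,0,1,0,-0.09,0.0,0,1,0,-0.12,0.0,0,1,0,-0.15,0.0,0]'

```text
time_s: 20.05
position: [555.2, 123.5, 202.4]
orientation: [-1.572, -0.006, -2.963]
force: [0.2, -0.5, -4.0]
gripper_width: 0.544
```

carry_out --moves '[1,0,-0.03,0.0,0,1,0,-0.06,0.0,0,1,0,-0.08,0.0,0,1,0,-0.08,0.0,0,1,0,-0.08,0.0,0]'

```text
time_s: 20.55
position: [555.8, 45.0, 203.8]
orientation: [-1.573, -0.004, -2.964]
force: [-1.5, -0.2, -4.3]
gripper_width: 0.543
```

carry_out --moves '[1,0,0,0.0,0,1,0,0,0.0,0]'

```text
time_s: 20.75
position: [556.9, 45.8, 206.0]
orientation: [-1.571, -0.001, -2.961]
force: [-0.1, -0.4, -4.3]
gripper_width: 0.541
```

carry_out --moves '[1,0,-0.0105,-0.005,0,1,0,-0.0105,-0.01,0,1,0,-0.0105,-0.01,0,1,0,-0.0105,-0.01,0]'

```text
time_s: 21.15
position: [557.0, 34.4, 196.5]
orientation: [-1.571, -0.001, -2.963]
force: [-0.1, -0.4, -4.0]
gripper_width: 0.545
```

```bash
python3 - <<'E'
from fit import *
s=env.read_state(); print(s['time_s'],s['position'],s['orientation'],s['force'])
im=env.grab_frame("side"); cv2.imwrite("pics/k_full.png",im)
cv2.imwrite("pics/k1.png",cv2.resize(im[115:215,269:349],(480,600),interpolation=cv2.INTER_CUBIC))
t=env.grab_frame("top"); cv2.imwrite("pics/k2.png",cv2.resize(t[170:250,270:370],(750,600),interpolation=cv2.INTER_CUBIC))
E
```

```text
21.15 [557.03743066  34.36267485 196.46166707] [-1.57116554e+00 -6.00852645e-04 -2.96290980e+00] [-0.05091936 -0.41483513 -3.95667697]
```

View pics/k1.png

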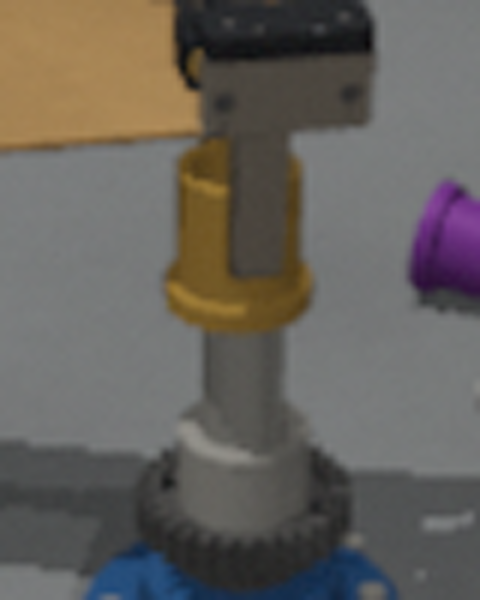

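View pics/k2.png

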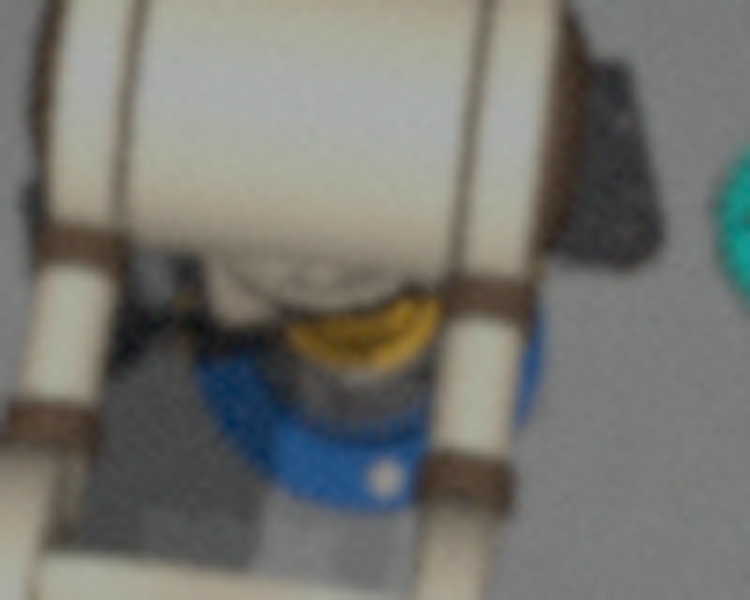

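carry_out --moves '[1,0.002,0,0.0,0,1,0.002,0,-0.004,0,1,0.002,0,-0.008,0,1,0.002,0,-0.012,0,1,0.002,0,-0.012,0]'

```text
time_s: 21.75
position: [558.6, 34.4, 183.7]
orientation: [-1.571, -0.002, -2.963]
force: [-0.5, -0.0, -4.9]
gripper_width: 0.541
```

carry_out --moves '[1,0,0,-0.003,0,1,0,0,-0.006,0,1,0,0,-0.009,0,1,0,0,-0.012,0,1,0,0,-0.012,0]'

```text
time_s: 22.25
position: [558.9, 34.3, 172.2]
orientation: [-1.571, -0.001, -2.963]
force: [0.2, 0.8, -3.5]
gripper_width: 0.546
```

carry_out --moves '[1,0,0,-0.005,0,1,0,0,-0.01,0,1,0,0,-0.015,0,1,0,0,-0.02,0,1,0,0,-0.025,0]'

```text
time_s: 22.75
position: [559.1, 34.3, 147.3]
orientation: [-1.571, -0.0, -2.963]
force: [-0.1, 0.6, -4.8]
gripper_width: 0.54
```

```bash
python3 - <<'E'
from fit import *
s=env.read_state(); print(s['time_s'],s['position'],s['orientation'],s['force'])
im=env.grab_frame("side")
cv2.imwrite("pics/l1.png",cv2.resize(im[115:215,269:349],(480,600),interpolation=cv2.INTER_CUBIC))
E
```

```text
22.75 [559.13829688  34.28948737 147.25501874] [-1.57083849e+00 -2.73851650e-04 -2.96277742e+00] [-0.10122191  0.59462946 -4.78550404]
```

View pics/l1.png

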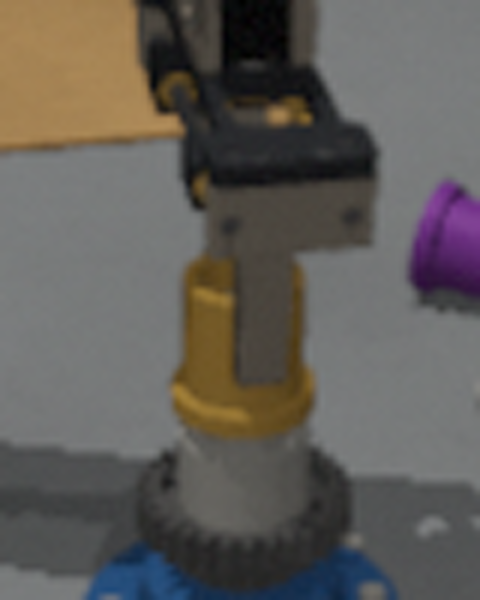

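carry_out --moves '[1,0,0,-0.002,0,1,0,0,-0.004,0,1,0,0,-0.006,0,1,0,0,-0.008,0,1,0,0,-0.01,0]'

```text
time_s: 23.3
position: [559.3, 34.3, 137.8]
orientation: [-1.571, 0.0, -2.963]
force: [0.1, 0.6, -3.2]
gripper_width: 0.545
```

carry_out --moves '[1,0,0,-0.001,0,1,0,0,-0.002,0,1,0,0,-0.003,0]'

```text
time_s: 23.6
position: [559.3, 34.3, 134.8]
orientation: [-1.571, 0.0, -2.963]
force: [-0.4, 0.8, -4.1]
gripper_width: 0.545
```

carry_out --moves '[1,0,0,-0.001,0,1,0,0,-0.001,0]'

```text
time_s: 23.8
position: [559.2, 34.3, 133.7]
orientation: [-1.571, -0.0, -2.963]
force: [-0.2, 0.4, -5.3]
gripper_width: 0.541
```

carry_out --moves '[1,0,0,-0.001,0,1,0,0,-0.001,0]'

```text
time_s: 24.0
position: [559.3, 34.3, 133.4]
orientation: [-1.571, 0.0, -2.963]
force: [-2.4, 0.9, -0.6]
gripper_width: 0.546
```

carry_out --moves '[1,0,0,-0.001,0,1,0,0,-0.001,0,0.44,0,0,-0.001,0,0.4,0,0,0,0,0.3,0,0,0,0]'

```text
time_s: 24.5
position: [559.8, 34.1, 133.2]
orientation: [-1.57, 0.001, -2.963]
force: [-0.2, 0.7, 0.2]
gripper_width: 0.663
```

carry_out --moves '[0.1,0,0,0,0,0.0,0,0,0,0,0.0,0,0,0.03,0,0.0,0,0,0.07,0,0.0,0,0,0.1,0]'

```text
time_s: 25.0
position: [559.6, 34.2, 234.9]
orientation: [-1.57, 0.001, -2.963]
force: [0.9, 0.9, -0.2]
gripper_width: 0.995
```

carry_out --moves '[0.0,-0.02,0,0.01,0,0.0,-0.06,-0.02,0.01,0,0.0,-0.1,-0.04,0.01,0,0.0,-0.14,-0.06,0.01,0,0.0,-0.14,-0.06,0.01,0]'

```text
time_s: 25.5
position: [415.8, -26.6, 242.1]
orientation: [-1.57, -0.002, -2.966]
force: [0.3, -0.2, 0.2]
gripper_width: 1.002
```

```bash
python3 - <<'E'
from fit import *
s=env.read_state(); print(s['time_s'],s['position'],s['force'])
im={n:env.grab_frame(n) for n in("side","top")}
A=np.array([556.3,35.3])
for n,img,(cx,cy),r in(("side",im["side"],(309,185),40),("top",im["top"],(318,210),30)):
    x0,y0=cx-r,cy-r;s=10
    k=cv2.resize(img[y0:cy+r,x0:cx+r],None,fx=s,fy=s,interpolation=cv2.INTER_CUBIC)
    for z,rr,c in((106,30,(0,0,255)),(166,25,(255,0,255)),(58,46,(0,255,255))):
        for t in np.arange(0,6.28,.1):
            p=(proj(n,np.r_[A+rr*np.array([np.cos(t),np.sin(t)]),z])-[x0,y0]+.5)*s; cv2.circle(k,tuple(int(v) for v in p),2,c,-1)
    cv2.imwrite(f"/tmp/{n}.png",cv2.resize(k,(400,400)))
cv2.imwrite("pics/m2.png",np.hstack([cv2.imread("/tmp/side.png"),cv2.imread("/tmp/top.png")]))
E
```

```text
25.5 [415.76207275 -26.63864283 242.06294518] [ 0.26549532 -0.16034138  0.24095161]
```

View pics/m2.png

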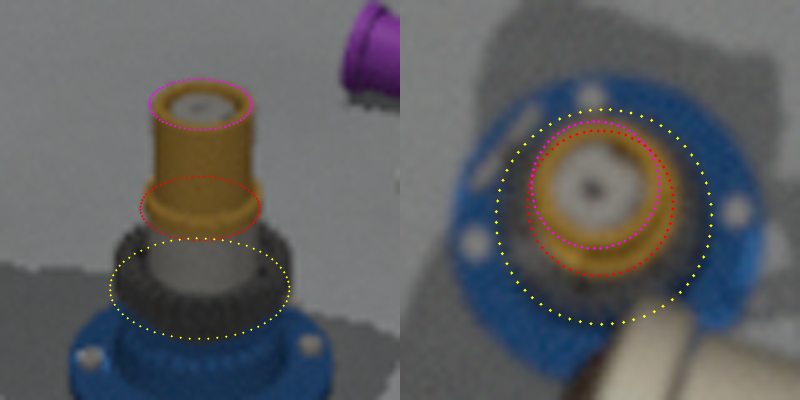

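The side view shows the sleeve upright on the hub: its top ring is at about (309,165) px and its collar at about (309,185) px, both on the predicted rings. In the top view it is concentric with the shaft. I'll hand in.

```bash
python3 -c "
from rig import env
print(env.finish_job())"
```

```text
the job is handed in; nothing more can be done
None
```

I turned the gear about +0.7 rad until its keyway lined up with the key, lowered it over the key and let go near the shoulder. Then I righted the sleeve collar down, lowered it over the shaft in the gripper and released it on the gear's hub. I handed in at about 25.5 s; the limit is 67 s.

**Last checks:**
- **Gear:** in the side view the hub's top matched the predicted ring at 106 mm, so the gear looks home on the shoulder.
- **Sleeve:** it stands upright. Its top rim fits the predicted ring at 166 mm, and it is concentric with the shaft from above to within a few millimetres. The wrist force showed it touching the hub before I opened the fingers.
- **Robot:** the gripper is clear of everything and reads almost no force.
- **Bystander parts:** I saw no sign that I touched the bin, layshaft or wrench. I did not measure their positions again at the end.

**What went wrong:**
- **Sleeve slipped once:** on the first attempt to right it, the sleeve slipped out of the loosened grip and fell from about 25 mm onto the bench. I found it again and gripped it at its plain end. I then loosened the grip in small steps so it swung upright under its own weight, ending with a short slip onto the bench.
- **Hard contact with the bench:** on the second approach I miscounted the commanded height and the fingers pressed on the bench. The wrist force read about 104 N, against the 120 N limit. That is the highest value I saw, but it is only read at the end of a move, so a higher peak could have been missed.

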